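# Open and restock the ink feeder, close it and stamp the record

## Task

Restock the printer's ink feeder: lift the metal back panel out of the slot at the sloped tray's high end and stand it in its wooden holder, then put every ink carton from the desk lengthwise on the tray, one to a lane, and slide it down under the hood until it rests flat against the stop at the tray's low end. When all are home, slide the panel fully down into its slot again, and then date the stock record by pressing the self-inking stamp's head down to its stop and letting it spring back. Leave the mug, plant pot and books where they are.

Things in the scene. Friction and masses are not known exactly. Their poses are not given: they have to be found in the camera images.
- box1: an ink carton, white with grey patches, 100 mm long (x) x 40 mm wide (y) x 34 mm high (z), 90 g, lies flat on the desk; all cartons are alike and a carton turned end for end is the same; origin: centre of its underside. Two to four of the four are present (the others read None)
- box2: an ink carton, white with grey patches, 100 mm long (x) x 40 mm wide (y) x 34 mm high (z), 90 g, lies flat on the desk; all cartons are alike and a carton turned end for end is the same; origin: centre of its underside. Two to four of the four are present (the others read None)
- box3: an ink carton, white with grey patches, 100 mm long (x) x 40 mm wide (y) x 34 mm high (z), 90 g, lies flat on the desk; all cartons are alike and a carton turned end for end is the same; origin: centre of its underside. Two to four of the four are present (the others read None)
- box4: an ink carton, white with grey patches, 100 mm long (x) x 40 mm wide (y) x 34 mm high (z), 90 g, lies flat on the desk; all cartons are alike and a carton turned end for end is the same; origin: centre of its underside. Two to four of the four are present (the others read None)
- tray: the feeder's grey sloped tray, fixed. Its frame is tilted with the slope (0.26 rad): x uphill along the floor, y across the lanes, z square off the floor. Origin: on the floor's top face, mid-width, at the face of the stop plate that closes the low end. Floor 200 mm long, 212 mm wide. A carton that is home has its centre at x = 50 mm. Friction holds cartons on the slope: they must be pushed down
- lane (a point): on the tray's floor at the uphill mouth of the lanes (x = 160 mm, y = 0 in the tray's frame; same axes). Four lanes, each 48 mm wide, centred at y = -78, -26, 26 and 78 mm, are parted and edged by ribs 4 mm thick and only 8 mm high, which run from here down to the stop
- hood (a point): middle of the hood's uphill lower edge (same axes as the tray). The hood is a plate over the tray's lowest 35 mm, underside 42 mm and top 46 mm above the floor: a carton cannot be set down at the stop but must be slid under it
- slot (a point): middle of the slot's floor, at the feeder's high end, 50 mm above the desk; x points (level) away from the low end, y along the slot, z up. The slot is open at the top, 13 mm wide (x), 206 mm long (y), 20 mm deep, with a flared mouth that ends 29 mm above the slot's floor and about 15 mm either side of its middle
- panel: the back panel, a plain aluminium plate 10 mm thick (x), 200 mm long (y), 80 mm high (z), 250 g; origin: centre of its lower edge. It starts standing in the slot; in the holder too it stands upright, its lower 22 mm in the groove. It is best pinched by the middle of its top edge
- holder: dark wood holder of the panel, fixed: base 70 mm (x) x 150 mm (y) x 12 mm, with a groove 15 mm wide along its y between two bars that reach 34 mm above the desk (groove floor 12 mm above the desk, on the holder's middle line); origin: centre of its underside
- stamp (a joint): travel of the stamp's head, m: 0 up, 0.014 pressed down to its stop. The spring pushes with about 3 N at the top and 9 N at the stop and brings the head back up
- stamp_top (a point): centre of the top face of the stamp's head (40 x 60 mm, black), level, 96 mm above the desk when up; moves down with the head. The self-inking stamp stands on a cork record board, 120 x 90 mm and 5 mm thick, fixed
- mug: blue mug, 80 mm across, 95 mm high, bystander; origin: centre of its underside
- plant: small plant in a white pot, 84 mm across and about 115 mm high, bystander; origin: centre of its underside
- books: pile of two books, 150 x 110 x 40 mm, bystander; origin: centre of its underside
Not all that is in view belongs to the job. What is shaped like the box1 but red or yellow is not meant.

How it is judged:
On the way, in this order (a step that is already met when the one before it is completed fails the run):
1. the panel stands in the groove of its holder (z of panel in the frame of holder between 0.007 and 0.017 m and x of panel in the frame of holder between -0.006 and 0.006 m and y of panel in the frame of holder between -0.05 and 0.05 m and angle between panel's own z axis and vertical below 0.3 rad and linear speed of panel below 0.02 m/s), for 0.3 s.
2. every carton present lies flat in a lane of the tray, against the stop (within 4 mm) (x of box1 in the frame of tray between 0.045 and 0.054 m and z of box1 in the frame of tray between -0.005 and 0.005 m and y of box1 in the frame of tray between -0.09 and 0.09 m and angle between the x axis of each of box1, box2, box3, box4 and the x axis of tray, either way round below 0.15 rad and angle between the z axis of each of box1, box2, box3, box4 and the z axis of tray, either way round below 0.1 rad and x of box2 in the frame of tray between 0.045 and 0.054 m and z of box2 in the frame of tray between -0.005 and 0.005 m and y of box2 in the frame of tray between -0.09 and 0.09 m and x of box3 in the frame of tray between 0.045 and 0.054 m and z of box3 in the frame of tray between -0.005 and 0.005 m and y of box3 in the frame of tray between -0.09 and 0.09 m and x of box4 in the frame of tray between 0.045 and 0.054 m and z of box4 in the frame of tray between -0.005 and 0.005 m and y of box4 in the frame of tray between -0.09 and 0.09 m), for 0.2 s.
3. the panel stands fully down in the slot (z of panel in the frame of slot between -0.004 and 0.004 m and x of panel in the frame of slot between -0.004 and 0.004 m and y of panel in the frame of slot between -0.006 and 0.006 m and angle between panel's own z axis and vertical below 0.2 rad and angle between the y axis of panel and the y axis of slot, either way round below 0.06 rad), for 0.2 s.
4. the stamp's head is pressed down to its stop (value of joint stamp above 0.0125 m), for 0.1 s.
At the end, for the whole second after the job is handed in: Every carton present lies flat on the tray in a lane, lengthwise, within 4 mm of the stop; the panel stands upright on the slot's floor (within 4 mm); the stamp's head is up again (within 3 mm); all are at rest (all of step 2 and all of step 3 and linear speed of each of box1, box2, box3, box4, panel below 0.02 m/s and value of joint stamp below 0.003 m); the robot touches nothing.
It fails at once if the mug is shifted by more than 30 mm (distance of mug from where it was at the start of the episode above 0.03 m).
It fails at once if the plant is shifted by more than 30 mm (distance of plant from where it was at the start of the episode above 0.03 m).
It fails at once if the books is shifted by more than 30 mm (distance of books from where it was at the start of the episode above 0.03 m).
Of box1, box2, box3, box4 only 2 to 4 are there at a start; the rules pass over those that are not, and their reading is None.
At some moment in a run one of box1, box2, box3, box4 may be knocked a few centimetres aside while the robot is not near it.
It also fails if it takes over 210 s, if anything falls off the work surface, if the arm or the gripper's body presses on something with over 40 N, if the wrist force passes 120 N, or if a joint passes its speed limit or range.

## Robot

A 6-joint arm with a two-finger parallel gripper is mounted at the origin on the work surface. World frame = base frame: x ahead of the robot, y to its left, z up, the work surface at z = 0. Lengths are in m, angles in rad, forces in N, time in s.
With the tool pointing down it reaches from about 0.275 to 0.85 m from the base axis. Payload 19 kg.
Tool frame: the origin (TCP) lies midway between the tips of the shut fingers; the grasp point (between the pads) lies 19 mm behind it; z points along the fingers, y is the line along which they close (so a half turn about z gives the same grasp; the last joint's range is limited). The gripper opens to 85 mm and grips with 20 to 120 N. Pads are 22 mm wide; open, the fingers measure 114 mm over their backs; the gripper's body (76 mm by 85 mm) begins 54 mm behind the grasp point. The pads swing forward as they close: fully open they stand 13 mm farther back than shut.
Start: joints at [1.166, 0.15, 1.437, -0, 1.554, -0.134], TCP at [0.154, 0.554, 0.231] pointing down, gripper open.
Joint ranges: [-2.8, 2.8], [-0.68, 2.1], [0.12, 2.68], [-1.39, 4.53], [0.16, 2.79], [-2.81, 2.81]. Speed limits (rad/s): [1.89, 1.89, 2.22, 3.01, 3.01, 3.01].

## Interface

Orientations are given as a unit quaternion [x, y, z, w].
In Python, from rig import arm gives the robot as it stands. The module is installed in compiled form; this text tells all that it offers.
- The arm moves only by the tool apply_moves, never from a script. Its argument "plan" is a list of rows, each a list of 3 entries, a list of its own where there are three numbers: the closure, from -1 (fully open) to 1 (shut), then the shift along the world's x, y, z in m, then the turn about the world's z in degrees. A call has 1 to 12 rows; each row is the pose to reach, as a shift and turn from the pose commanded when the call began; what a row does not reach only later rows make up. A row lasts 1/12 s, in which the tool goes at most 41.7 mm and 7.16 degrees, less where a joint would pass 70% of its speed; a pose out of reach is approached as far as the arm can. A call with a gripper value outside its range is refused whole. The fingers move at their own pace and stop on an object; the grip force is fixed at half the most. Time passes only in rows, so rows that repeat a pose let the fingers close. It gives the time, the measured TCP pose, the force, the opening and the grip force at its end, in the units of the state.
- arm.get_obs(): the state, without advancing time (a new reading comes with each control period).
- arm.snapshot(name): name is "scene" or "top" or "wrist"; returns a dict with "color" (384x512x3 uint8, red, green, blue), "fx", "fy", "cx", "cy" (pixels), "rvec" (rotation vector, rad) and "tvec" (3), from world to camera coordinates, as OpenCV has them; the wrist camera has in their place "tool_from_camera" (4x4, takes a point from camera to tool coordinates, whose origin is the TCP and whose axes are the flange's). Camera axes: x right, y down, z forward; pixel columns grow to the right and rows downward; lengths in m; the calibration is good to about 2 mm. A picture is of the moment at which its call begins: read the wrist's pose just before it. There is no depth.
- arm.sign_off(): hands the job in; it is judged then, once.
Trained networks look in a picture, given as the dict that the camera call returned (one of the last four; its "shot" number tells which), for a name from the list of things; names that differ only in an ending like _2 or _b are one class to them, and where a whole thing is asked for, a point or a joint stands for the part that bears it (a point fixed in the world has none). Each returns a list of dicts, best first, with "score" (0 to 1); they miss things now and then, are a little off and sometimes report something else, mostly with a low value. They report only what shows in the picture. A call takes as long as a camera call. They do not tell look-alikes from the thing itself.
- arm.regions_of(picture, query): "region" (384x512 bool, what is visible of it) and "xy" ([column, row] in pixels, amid what is visible of it).
The state is a dict: "time": time; "joint_pos": joint angles; "qd": joint speeds; "joint_torque": joint torques, N m; "ee_pos": TCP position; "orientation": TCP orientation; "wrist_force": force on the tool from outside, world axes, zero at the start; "ft_torque": the same for the moment, N m; "finger_gap": finger opening in m; "grasp_force": force on a finger pad.
Only numpy, scipy, OpenCV 4.12 (cv2) and the standard library are available. Lean on these libraries where they do the work, as an engineer would, in place of code of your own. Each camera call takes 0.05 s, during which the arm holds its last target. There are 200 camera calls.

## Working session

There is one attempt and no reset: what is moved stays moved. The work goes in short steps, Python scripts to look and compute and a tool call to move; the robot and the scene stay as the last step left them, time stands still between calls to the robot, and variables do not carry over. Pictures are saved under pics/ and viewed, at most 14 in all, crops included, and the job is handed in when it is done.

Besides the shell and the picture viewer there is one more tool, called after "Request:" by a JSON object that holds its "api" and its "payload". apply_moves: Moves the arm, as the interface text tells. Its arguments: {"type":"object","properties":{"plan":{"type":"array","items":{"type":"array"}}},"required":["plan"]}

```bash
mkdir -p pics; cat > h.py <<'E'
import numpy as np,cv2
from rig import arm
def ray(p,uv):
    R=cv2.Rodrigues(np.array(p["rvec"],float))[0];t=np.array(p["tvec"],float).ravel()
    d=np.array([(uv[0]-p["cx"])/p["fx"],(uv[1]-p["cy"])/p["fy"],1.])
    return -R.T@t,R.T@d
def onz(p,uv,z):
    o,d=ray(p,uv);return o+d*(z-o[2])/d[2]
def proj(p,X):
    K=np.array([[p["fx"],0,p["cx"]],[0,p["fy"],p["cy"]],[0,0,1.]])
    return cv2.projectPoints(np.array(X,float).reshape(-1,3),np.array(p["rvec"],float),np.array(p["tvec"],float),K,None)[0].reshape(-1,2)
def save(p,n,crop=None,s=1):
    im=p["color"][:,:,::-1]
    if crop:im=im[crop[1]:crop[3],crop[0]:crop[2]]
    cv2.imwrite("pics/"+n+".png",cv2.resize(im,None,fx=s,fy=s,interpolation=cv2.INTER_CUBIC))
E
python3 - <<'E'
from h import *
import pickle
o=arm.get_obs();print({k:np.round(v,3).tolist() for k,v in o.items()})
for c in ["top","scene"]:
    p=arm.snapshot(c);save(p,c+"0",s=1.5);pickle.dump(p,open(c+".pkl","wb"))
    print(c,{k:np.round(v,3).tolist() for k,v in p.items() if k!="color"})
    for q in ["box1","panel","tray","holder","stamp","mug","plant","books"]:
        for r in arm.regions_of(p,q):
            xy=r["xy"];m=r["region"].astype(np.uint8)
            (c0,sz,a)=cv2.minAreaRect(cv2.findNonZero(m))
            print(q,round(r["score"],2),np.round(xy,0),"rect",np.round(c0,1),np.round(sz,1),round(a,1),"z0:",onz(p,xy,0.034 if q=="box1" else 0)[:2].round(3))
E
```

```text
{'time': 0.0, 'joint_pos': [1.166, 0.151, 1.438, -0.0, 1.554, -0.134], 'qd': [0.001, 0.0, -0.002, -0.001, -0.001, 0.002], 'joint_torque': [0.001, -71.304, -57.088, -0.0, 0.009, -0.0], 'ee_pos': [0.154, 0.554, 0.231], 'orientation': [0.135, 0.991, -0.001, -0.0], 'wrist_force': [-0.578, -0.379, -0.44], 'ft_torque': [0.027, -0.032, 0.015], 'grasp_force': 0.0, 'finger_gap': 0.086}
top {'fx': 349.179, 'fy': 349.179, 'cx': 262.67, 'cy': 191.194, 'rvec': [2.199, -2.203, 0.07], 'tvec': [-0.058, 0.534, 0.993], 'shot': 1}
box1 0.94 [165. 282.] rect [164.4 276.5] [37.  18.1] 38.2 z0: [0.28  0.213]
box1 0.82 [198. 183.] rect [201.8 181.7] [35.4 16. ] 82.2 z0: [0.556 0.125]
box1 0.74 [156. 221.] rect [155.5 224.5] [35. 17.] 90.0 z0: [0.448 0.24 ]
box1 0.65 [298. 271.] rect [299.5 272.5] [37. 15.] 90.0 z0: [ 0.31  -0.157]
box1 0.64 [215. 224.] rect [215.1 225.6] [35.8 15.2] 85.9 z0: [0.439 0.075]
box1 0.6 [148. 179.] rect [151.5 181.5] [35. 17.] 90.0 z0: [0.566 0.265]
box1 0.56 [326. 110.] rect [327.3 107.8] [35.4 19. ] 28.6 z0: [ 0.764 -0.241]
box1 0.55 [116. 268.] rect [113.9 268.9] [16.7 39.4] 
[... 1854 characters left out ...]
216]
tray 0.93 [224. 173.] rect [223.8 174.1] [60.4 50.1] 38.3 z0: [ 0.476 -0.207]
tray 0.61 [322. 237.] rect [321.5 237. ] [13.4 29. ] 45.0 z0: [0.433 0.243]
holder 0.9 [337. 290.] rect [337.4 288.6] [22.7 45.7] 24.2 z0: [0.555 0.403]
holder 0.68 [197. 186.] rect [197.2 190.3] [58.8 10.8] 33.7 z0: [ 0.59  -0.231]
stamp 0.57 [239. 250.] rect [239.6 247.5] [18.8 12.6] 24.0 z0: [0.67  0.068]
mug 0.96 [205. 113.] rect [203.  113.5] [29. 26.] 90.0 z0: [ 0.311 -0.487]
plant 0.72 [269. 291.] rect [269.4 290.8] [30.4 27.7] 63.4 z0: [0.71  0.245]
plant 0.58 [337. 289.] rect [336.9 289.2] [23.8 45.6] 24.0 z0: [0.549 0.401]
books 0.93 [166. 140.] rect [164.6 139. ] [27.6 39.4] 53.1 z0: [ 0.523 -0.488]
```

View pics/top0.png

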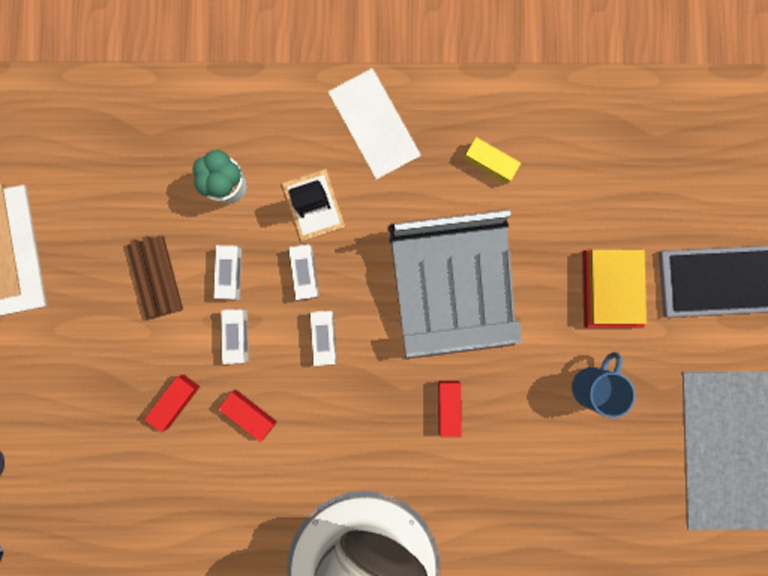

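View pics/scene0.png

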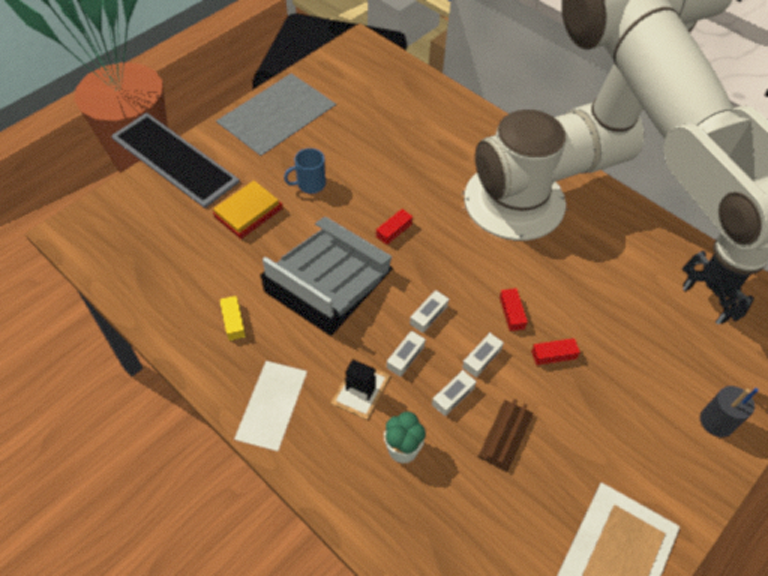

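The four white cartons with grey patches are at top-view pixels (151,181), (156,224), (202,182) and (215,225). The look-alikes are red at (165,277), (114,269) and (299,272), and yellow at (327,108); I reject those. The tray is at (303,195) with the panel standing at (301,148), the holder at (103,183) and the stamp at (204,130). Next I move over the holder for a close look.

Request:
{"api": "apply_moves", "payload": {"plan": [[-1, [0.036, -0.015, 0.007], 0], [-1, [0.3, -0.15, 0.07], 0], [-1, [0.3, -0.15, 0.07], 0], [-1, [0.3, -0.15, 0.07], 0], [-1, [0.3, -0.15, 0.07], 0], [-1, [0.3, -0.15, 0.07], 0], [-1, [0.3, -0.15, 0.07], 0], [-1, [0.3, -0.15, 0.07], 0], [-1, [0.3, -0.15, 0.07], 0], [-1, [0.3, -0.15, 0.07], 0], [-1, [0.3, -0.15, 0.07], 0], [-1, [0.3, -0.15, 0.07], 0]]}}

```text
time: 1.9
ee_pos: [0.4531, 0.4044, 0.301]
orientation: [0.135, 0.991, -0.0, -0.0]
wrist_force: [0.5, 0.5, -0.2]
finger_gap: 0.0852
grasp_force: 0.0
```

```bash
cat >> h.py <<'E'
from scipy.spatial.transform import Rotation as Ro
def wrist():
    o=arm.get_obs();p=arm.snapshot("wrist")
    T=np.eye(4);T[:3,:3]=Ro.from_quat(o["orientation"]).as_matrix();T[:3,3]=o["ee_pos"]
    M=np.linalg.inv(T@np.array(p["tool_from_camera"]))
    p["rvec"]=cv2.Rodrigues(M[:3,:3])[0].ravel();p["tvec"]=M[:3,3];return p
def mask_poly(p,m,z):
    c=cv2.findNonZero(m.astype(np.uint8)).reshape(-1,2)
    return np.array([onz(p,q,z)[:2] for q in c],np.float32)
E
python3 - <<'E'
from h import *
p=wrist();print(np.round(p["tool_from_camera"],3).tolist(),p["fx"],p["cx"],p["cy"])
print(np.round(arm.get_obs()["ee_pos"],3));save(p,"w1",s=1.5)
for q in ["box1","holder"]:
    for r in arm.regions_of(p,q):
        z=.034
        w=mask_poly(p,r["region"],z);c0,sz,a=cv2.minAreaRect(w)
        print(q,round(r["score"],2),np.round(r["xy"]),np.round(c0,4),np.round(sz,4),round(a,1))
# re-measure from top
E
```

```text
[[0.0, -0.955, -0.297, 0.075], [1.0, 0.001, -0.001, -0.001], [0.002, -0.297, 0.955, -0.143], [0.0, 0.0, 0.0, 1.0]] 273.9556730624353 250.9416750649549 195.58043229920855
[0.453 0.405 0.301]
box1 0.98 [192.  72.] [0.318  0.3598] [0.0463 0.1004] 52.9
box1 0.83 [93. 89.] [0.2952 0.221 ] [0.1119 0.0424] 52.5
box1 0.75 [186. 240.] [0.5567 0.2621] [0.0508 0.1076] 87.7
box1 0.74 [152. 182.] [0.4404 0.2484] [0.1014 0.0527] 2.7
box1 0.67 [105. 258.] [0.5492 0.1219] [0.0896 0.0655] 8.9
box1 0.64 [ 54. 208.] [0.4379 0.0861] [0.1014 0.066 ] 3.6
holder 0.98 [264. 217.] [0.5505 0.4041] [0.1562 0.0679] 16.0
```

View pics/w1.png

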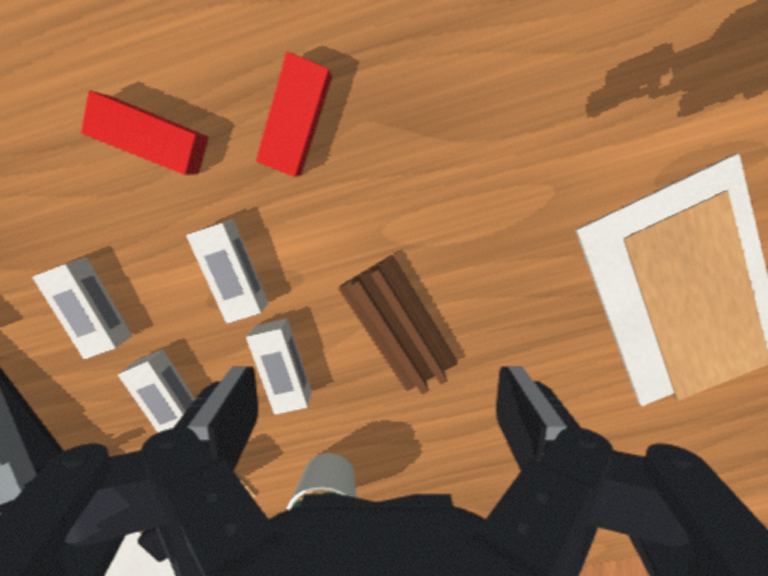

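```bash
cat >> h.py <<'E'
from scipy.optimize import minimize
def boxpts(x0,x1,y0,y1,z0,z1):
    return np.array([[x,y,z] for x in(x0,x1) for y in(y0,y1) for z in(z0,z1)])
M={"box":[boxpts(-.05,.05,-.02,.02,0,.034)],
   "holder":[boxpts(-.035,.035,-.075,.075,0,.012),boxpts(-.02,.02,-.075,.075,.012,.034)],
   "panel":[boxpts(-.005,.005,-.1,.1,0.02,.08)]}
def render(p,m,pose,z=0):
    S=4;im=np.zeros((384*S,512*S),np.uint8)
    R=Ro.from_euler("z",pose[2]).as_matrix()
    for b in M[m]:
        q=proj(p,b@R.T+[pose[0],pose[1],z])
        cv2.fillConvexPoly(im,cv2.convexHull(((q+.5)*S).astype(np.int32)),255)
    return cv2.resize(im,(512,384),interpolation=cv2.INTER_AREA)/255.
def fit(m,views,pose,z=0):
    def f(v):
        pp=np.array([v[0]/100,v[1]/100,v[2]/10])
        return sum(np.abs(render(p,m,pp,z)-r).sum()/(r.sum()+1) for p,r in views)
    v0=np.array([pose[0]*100,pose[1]*100,pose[2]*10])
    r=minimize(f,v0,method="Nelder-Mead",options=dict(initial_simplex=v0+np.vstack([np.zeros(3),np.eye(3)*1.]),xatol=.01,fatol=1e-4))
    return r.x/np.array([100,100,10]),r.fun/len(views)
E
python3 - <<'E'
from h import *
import pickle
t=pickle.load(open("top.pkl","rb"));s=pickle.load(open("scene.pkl","rb"))
w=wrist()
R={c:{q:arm.regions_of(p,q) for q in ["box1","holder","panel"]} for c,p in [("t",t),("s",s),("w",w)]}
P={"t":t,"s":s,"w":w}
def near(c,q,X):
    u=proj(P[c],X)[0];L=[r for r in R[c][q] if np.hypot(*(np.array(r["xy"])-u))<9]
    return max(L,key=lambda r:r["score"])["region"].astype(float) if L else None
for q,m,X,z0 in [("box1","box",[.56,.262,0],0),("box1","box",[.445,.242,0],0),("box1","box",[.556,.122,0],0),("box1","box",[.44,.08,0],0),("holder","holder",[.55,.404,np.pi/2+.25],0),("panel","panel",[.66,-.175,.1],.05)]:
    for cs in ["t","s","w","tsw"]:
        v=[(P[c],near(c,q,[X[0],X[1],z0+.03])) for c in cs];v=[a for a in v if a[1] is not None]
        if v: b,e=fit(m,v,X,z0);print(q,cs,len(v),b.round(4),np.degrees(b[2]).round(1),round(e,2))
E
```

```text
box1 t 1 [ 0.5609  0.2602 -0.0127] -0.7 0.07
box1 s 1 [ 0.562   0.2578 -0.0105] -0.6 0.07
box1 w 1 [ 0.5621  0.2566 -0.0405] -2.3 0.05
box1 tsw 3 [ 0.5609  0.2577 -0.0262] -1.5 0.09
box1 t 1 [0.4398 0.2446 0.0699] 4.0 0.11
box1 s 1 [0.4408 0.2434 0.0388] 2.2 0.08
box1 tsw 2 [0.4403 0.2446 0.0371] 2.1 0.1
box1 t 1 [0.5601 0.1153 0.117 ] 6.7 0.07
box1 s 1 [0.5606 0.1123 0.1524] 8.7 0.11
box1 w 1 [0.56   0.1107 0.1333] 7.6 0.29
box1 tsw 3 [0.5606 0.1134 0.1689] 9.7 0.18
box1 t 1 [0.4356 0.0772 0.0747] 4.3 0.06
box1 s 1 [0.438  0.0761 0.0628] 3.6 0.07
box1 w 1 [0.4386 0.0729 0.1069] 6.1 0.05
box1 tsw 3 [0.4371 0.0759 0.0749] 4.3 0.09
holder t 1 [0.5533 0.4036 1.844 ] 105.7 0.05
holder s 1 [0.5538 0.4021 1.854 ] 106.2 0.07
holder w 1 [0.5546 0.4005 1.8373] 105.3 0.07
holder tsw 3 [0.5539 0.4021 1.8543] 106.2 0.07
panel t 1 [ 0.6414 -0.1563  0.1239] 7.1 0.08
panel tsw 1 [ 0.6414 -0.1563  0.1239] 7.1 0.08
```

Cartons (x, y, yaw): (0.561, 0.258, -1.5°), (0.440, 0.244, 2°), (0.560, 0.113, 8°) and (0.437, 0.076, 4°). The holder is at (0.554, 0.402) with its groove at 106°, and the panel is at (0.641, -0.156) with yaw 7°. Next I go to the panel.

Request:
{"api": "apply_moves", "payload": {"plan": [[-1, [0.012, -0.036, 0], -6], [-1, [0.024, -0.072, 0], -12], [-1, [0.036, -0.108, 0], -18], [-1, [0.048, -0.144, 0], -24], [-1, [0.06, -0.18, 0], -30], [-1, [0.072, -0.216, 0], -36], [-1, [0.084, -0.252, 0], -42], [-1, [0.096, -0.288, 0], -48], [-1, [0.108, -0.324, 0], -54], [-1, [0.12, -0.36, 0], -60], [-1, [0.132, -0.396, 0], -66], [-1, [0.144, -0.432, 0], -67.4]]}}

```text
time: 3.55
ee_pos: [0.598, -0.03, 0.3014]
orientation: [0.665, 0.747, 0.0, 0.0]
wrist_force: [0.9, -0.4, 0.3]
finger_gap: 0.0851
grasp_force: 0.0
```

Request:
{"api": "apply_moves", "payload": {"plan": [[-1, [0.011, -0.032, 0], 0], [-1, [0.022, -0.065, 0], 0], [-1, [0.033, -0.097, 0], 0], [-1, [0.044, -0.129, -0.02], 0], [-1, [0.044, -0.129, -0.05], 0], [-1, [0.044, -0.129, -0.05], 0], [-1, [0.044, -0.129, -0.05], 0]]}}

```text
time: 4.13
ee_pos: [0.6412, -0.1568, 0.2504]
orientation: [0.662, 0.749, -0.0, -0.002]
wrist_force: [-0.0, -0.1, 0.8]
finger_gap: 0.0849
grasp_force: 0.0
```

```bash
cat > lk.py <<'E'
from h import *
import sys,pickle
o=arm.get_obs();print(round(o["time"],2),np.round(o["ee_pos"],4),np.round(o["joint_pos"],2))
x=Ro.from_quat(o["orientation"]).as_matrix();print("ytool deg",np.degrees(np.arctan2(x[1,1],x[0,1])).round(2))
p=wrist();save(p,sys.argv[1],s=1.5);pickle.dump(p,open(sys.argv[1]+".pkl","wb"))
E
python3 lk.py w2
```

```text
4.13 [ 0.6412 -0.1568  0.2504] [-0.36  0.33  1.18  0.    1.63 -0.48]
ytool deg 7.06
```

View pics/w2.png

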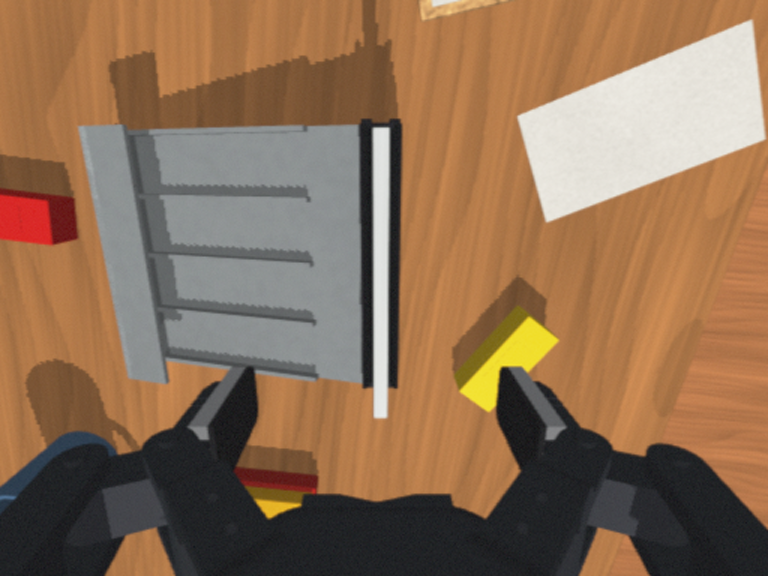

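```bash
cat > tray.py <<'E'
from h import *
import pickle,sys
from scipy.optimize import least_squares
p=pickle.load(open("w2.pkl","rb"))
a=np.array
for u in [(380.5,127),(380.5,418),(390,127),(373.5,418)]: print("panel",onz(p,a(u)/1.5-.17,.13).round(4))
rib=a([(305.5,129),(309,198),(312,262),(315,322),(317,377)])/1.5-.17
Y=[104,52,0,-52,-104]
T=[[.16,y/1000,.004] for y in Y]+[[.035,.106,.046],[.035,-.106,.046]]
u=np.vstack([rib,a([(128,127),(167,381)])/1.5-.17])
def X(v):
    R=Ro.from_euler("ZY",[v[3],-.26]).as_matrix()
    return a(T)@R.T+v[:3]
f=lambda v:(proj(p,X(v))-u).ravel()
r=least_squares(f,[.44,-.18,.02,.124]);print(r.x.round(4),np.degrees(r.x[3]),f(r.x).round(1))
E
python3 tray.py
```

```text
panel [ 0.6315 -0.0605  0.13  ]
panel [ 0.6568 -0.2595  0.13  ]
panel [ 0.6371 -0.0598  0.13  ]
panel [ 0.6517 -0.2602  0.13  ]
[ 0.4354 -0.1851  0.0136  0.1208] 6.92176190365103 [ 0.4  0.5  0.1  1.1  0.1  0.9 -0.2 -0.3  0.1 -1.3 -1.2 -1.1  1.   0. ]
```

The panel measures 200.6 mm long with its middle at (0.644, -0.160). The tray fit agrees: origin (0.435, -0.185, 0.014), yaw 6.9°, and the slot is 210 mm ahead of the origin. I correct by 3 mm, go down and pinch.

Request:
{"api": "apply_moves", "payload": {"plan": [[-1, [0.003, -0.003, -0.03], 0.1], [-1, [0.003, -0.003, -0.065], 0.1], [-1, [0.003, -0.003, -0.1], 0.1], [-1, [0.003, -0.003, -0.13], 0.1], [-1, [0.003, -0.003, -0.152], 0.1], [-1, [0.003, -0.003, -0.152], 0.1], [1, [0.003, -0.003, -0.152], 0.1], [1, [0.003, -0.003, -0.152], 0.1], [1, [0.003, -0.003, -0.152], 0.1], [1, [0.003, -0.003, -0.152], 0.1], [1, [0.003, -0.003, -0.152], 0.1], [1, [0.003, -0.003, -0.152], 0.1]]}}

```text
time: 5.18
ee_pos: [0.645, -0.1601, 0.1]
orientation: [0.661, 0.75, 0.0, 0.0]
wrist_force: [-2.7, -1.7, 1.7]
finger_gap: 0.0124
grasp_force: 2.0
```

Request:
{"api": "apply_moves", "payload": {"plan": [[1, [0, 0, 0], 0], [1, [0, 0, 0.01], 0], [1, [0, 0, 0.02], 0], [1, [0, 0, 0.03], 0], [1, [0, 0, 0.05], 0], [1, [0, 0, 0.07], 0], [1, [0, 0, 0.09], 0], [1, [0, 0, 0.09], 0]]}}

```text
time: 5.85
ee_pos: [0.6461, -0.1605, 0.1947]
orientation: [0.661, 0.75, 0.001, 0.003]
wrist_force: [0.9, -0.9, -0.6]
finger_gap: 0.0088
grasp_force: 58.8
```

Request:
{"api": "apply_moves", "payload": {"plan": [[1, [0, 0.01, 0.03], 0], [1, [-0.004, 0.04, 0.03], 1], [1, [-0.01, 0.08, 0.03], 2], [1, [-0.018, 0.12, 0.03], 3], [1, [-0.026, 0.16, 0.03], 4], [1, [-0.032, 0.2, 0.03], 5], [1, [-0.038, 0.24, 0.03], 6], [1, [-0.045, 0.28, 0.03], 7], [1, [-0.052, 0.32, 0.03], 8], [1, [-0.058, 0.36, 0.03], 9], [1, [-0.065, 0.4, 0.03], 9], [1, [-0.072, 0.44, 0.03], 9]]}}

```text
time: 6.85
ee_pos: [0.572, 0.2819, 0.2191]
orientation: [0.6, 0.8, -0.0, -0.0]
wrist_force: [1.4, 0.4, -2.2]
finger_gap: 0.0093
grasp_force: 59.2
```

Request:
{"api": "apply_moves", "payload": {"plan": [[1, [-0.006, 0.04, 0], 0], [1, [-0.012, 0.08, 0], 0], [1, [-0.018, 0.11, 0], 0], [1, [-0.018, 0.122, 0], 0], [1, [-0.018, 0.122, -0.03], 0], [1, [-0.018, 0.122, -0.05], 0], [1, [-0.018, 0.122, -0.05], 0], [1, [-0.018, 0.122, -0.05], 0]]}}

```text
time: 7.52
ee_pos: [0.5546, 0.4015, 0.1687]
orientation: [0.601, 0.8, -0.001, -0.0]
wrist_force: [0.7, 0.3, -1.5]
finger_gap: 0.0091
grasp_force: 59.0
```

```bash
python3 lk.py w3
```

```text
7.52 [0.5546 0.4015 0.1687] [ 0.51  0.41  1.24 -0.    1.5   0.23]
ytool deg 16.17
```

View pics/w3.png

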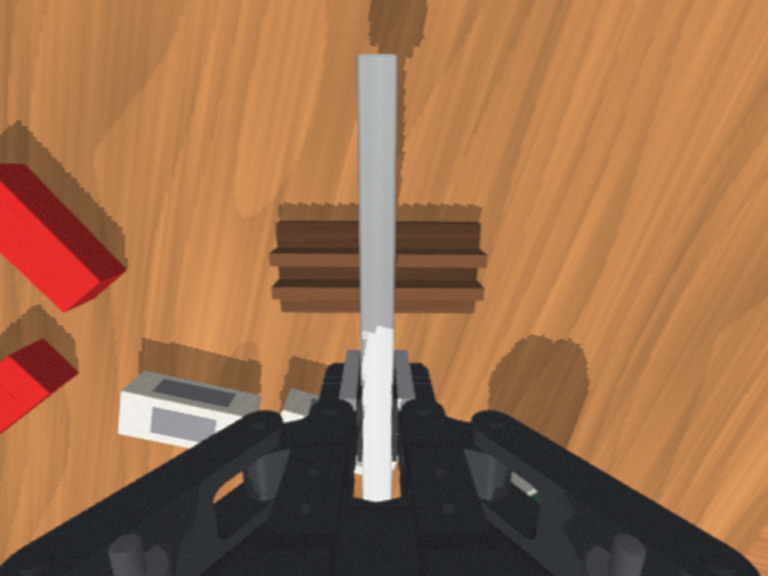

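The panel is across the groove, because the groove's long axis runs at 16°. I turn +90° before lowering.

Request:
{"api": "apply_moves", "payload": {"plan": [[1, [0, 0, 0], 7], [1, [0, 0, 0], 14], [1, [0, 0, 0], 21], [1, [0, 0, 0], 28], [1, [0, 0, 0], 35], [1, [0, 0, 0], 42], [1, [0, 0, 0], 49], [1, [0, 0, 0], 56], [1, [0, 0, 0], 63], [1, [0, 0, 0], 70], [1, [0, 0, 0], 77], [1, [0, 0, 0], 84]]}}

```text
time: 8.57
ee_pos: [0.5556, 0.4019, 0.1716]
orientation: [-0.091, 0.996, 0.001, 0.001]
wrist_force: [0.0, 0.1, -2.3]
finger_gap: 0.0091
grasp_force: 59.2
```

Request:
{"api": "apply_moves", "payload": {"plan": [[1, [0, 0, -0.01], 6], [1, [0, 0, -0.03], 6], [1, [0, 0, -0.05], 6], [1, [0, 0, -0.05], 6], [1, [0, 0, -0.05], 6]]}}

```text
time: 8.98
ee_pos: [0.5551, 0.4018, 0.1204]
orientation: [-0.141, 0.99, -0.0, 0.0]
wrist_force: [0.6, -0.0, -1.4]
finger_gap: 0.009
grasp_force: 59.0
```

```bash
python3 lk.py w4
```

```text
8.98 [0.5551 0.4018 0.1204] [ 0.51  0.43  1.3  -0.    1.41 -1.34]
ytool deg 106.16
```

View pics/w4.png

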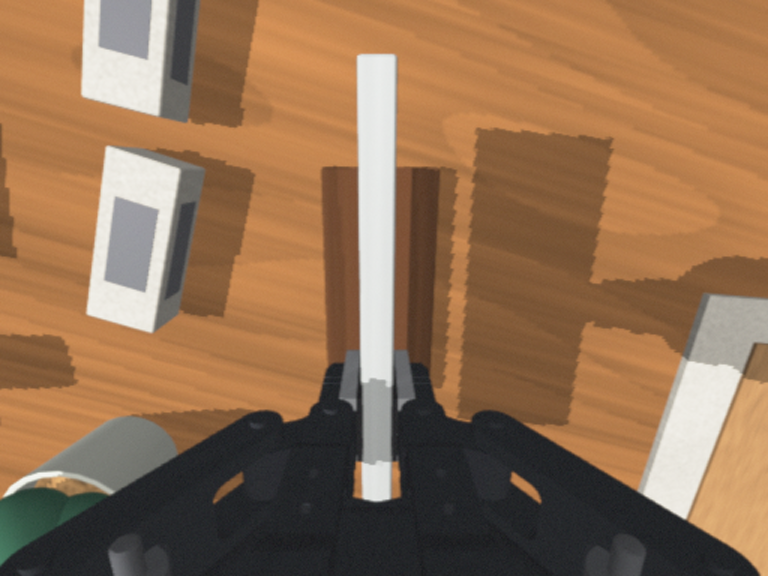

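```bash
python3 - <<'E'
from h import *
import pickle
p=pickle.load(open("w4.pkl","rb"));a=np.array
yh=a([np.cos(np.radians(16.2)),np.sin(np.radians(16.2))]);xh=a([-yh[1],yh[0]])
tcp=a([.5551,.4018])
def sh(n,u,z):
    w=onz(p,a(u)/1.5-.17,z)[:2]; print(n,w.round(4),"across %.4f along %.4f"%((w-tcp)@xh,(w-tcp)@yh))
for n,u,z in [("ptop L",(358,56),.15),("ptop R",(396,56),.15),("ptop L2",(361,370),.15),("ptop R2",(394,370),.15),("base L",(322,168),.012),("base R",(441,168),.012),("34 L",(322,168),.034),("34 R",(441,168),.034)]: sh(n,u,z)
for X in [(-.035,-.075,.012),(.035,-.075,.012),(-.0075,-.075,.034),(.0075,-.075,.034)]:
    w=a([.5539,.4021])+X[0]*xh+X[1]*yh; print(X,(proj(p,[w[0],w[1],X[2]])[0]+.17)*1.5)
E
```

```text
ptop L [0.4593 0.368 ] across -0.0057 along -0.1014
ptop R [0.4568 0.377 ] across 0.0036 along -0.1014
ptop L2 [0.5416 0.3917] across -0.0060 along -0.0158
ptop R2 [0.5388 0.4014] across 0.0042 along -0.0158
base L [0.4928 0.3489] across -0.0334 along -0.0745
base R [0.4734 0.4158] across 0.0363 along -0.0745
34 L [0.492  0.3516] across -0.0306 along -0.0746
34 R [0.4742 0.4127] across 0.0330 along -0.0746
(-0.035, -0.075, 0.012) [320.20580788 165.26407136]
(0.035, -0.075, 0.012) [440.02179518 165.21049284]
(-0.0075, -0.075, 0.034) [366.28791489 165.15857436]
(0.0075, -0.075, 0.034) [394.42535895 165.14598169]
```

Request:
{"api": "apply_moves", "payload": {"plan": [[1, [-0.0006, 0.002, -0.02], 0], [1, [-0.0006, 0.002, -0.03], 0], [1, [-0.0006, 0.002, -0.035], 0], [1, [-0.0006, 0.002, -0.039], 0], [1, [-0.0006, 0.002, -0.042], 0], [1, [-0.0006, 0.002, -0.044], 0]]}}

```text
time: 9.53
ee_pos: [0.5544, 0.4041, 0.0756]
orientation: [-0.141, 0.99, 0.0, 0.0]
wrist_force: [-0.6, 0.3, -1.9]
finger_gap: 0.0089
grasp_force: 59.3
```

Request:
{"api": "apply_moves", "payload": {"plan": [[1, [0, 0, -0.005], 0], [1, [0, 0, -0.009], 0], [1, [0, 0, -0.011], 0], [1, [0, 0, -0.013], 0], [1, [0, 0, -0.013], 0]]}}

```text
time: 9.95
ee_pos: [0.5543, 0.404, 0.0623]
orientation: [-0.141, 0.99, -0.0, 0.0]
wrist_force: [0.6, 0.3, -1.8]
finger_gap: 0.0092
grasp_force: 59.4
```

Request:
{"api": "apply_moves", "payload": {"plan": [[1, [0, 0, -0.001], 0], [1, [0, 0, -0.002], 0], [1, [0, 0, -0.003], 0], [1, [0, 0, -0.003], 0]]}}

```text
time: 10.28
ee_pos: [0.5544, 0.4042, 0.062]
orientation: [-0.141, 0.99, 0.0, 0.001]
wrist_force: [-11.8, -6.6, 25.3]
finger_gap: 0.0092
grasp_force: 63.5
```

Request:
{"api": "apply_moves", "payload": {"plan": [[1, [0, 0, 0.002], 0], [1, [0, 0, 0.002], 0], [-1, [0, 0, 0.002], 0], [-1, [0, 0, 0.002], 0], [-1, [0, 0, 0.002], 0], [-1, [0, 0, 0.002], 0], [-1, [0, 0, 0.002], 0], [-1, [0, 0, 0.002], 0], [-1, [0, 0, 0.03], 0], [-1, [0, 0, 0.06], 0], [-1, [0, 0, 0.1], 0], [-1, [0, 0, 0.14], 0]]}}

```text
time: 11.28
ee_pos: [0.5537, 0.4037, 0.2003]
orientation: [-0.141, 0.99, -0.0, -0.001]
wrist_force: [1.9, 0.7, 0.2]
finger_gap: 0.0854
grasp_force: 0.0
```

```bash
python3 - <<'E'
from h import *
o=arm.get_obs();print(o["time"],o["ee_pos"].round(4) if hasattr(o["ee_pos"],"round") else o["ee_pos"])
t=arm.snapshot("top");s=arm.snapshot("scene");save(t,"t5",(60,60,360,300),2.5)
P={"t":t,"s":s}
M["panel"]=[boxpts(-.005,.005,-.1,.1,0.,.08)]
for q,m,X,z0 in [("box1","box",[.56,.262,0],0),("box1","box",[.44,.244,0],0),("box1","box",[.56,.113,.15],0),("box1","box",[.437,.076,.07],0),("panel","panel",[.554,.404,np.pi/2+.28],.012)]:
    for c in "ts":
        u=proj(P[c],[X[0],X[1],z0+.03])[0]
        L=[r for r in arm.regions_of(P[c],q) if np.hypot(*(np.array(r["xy"])-u))<15]
        if L:
            b,e=fit(m,[(P[c],L[0]["region"].astype(float))],X,z0);print(q,c,b.round(4),np.degrees(b[2]).round(1),round(e,2))
E
```

```text
11.2833 [0.5537 0.4037 0.2003]
box1 t [ 0.5608  0.2611 -0.037 ] -2.1 0.08
box1 s [ 0.5616  0.258  -0.0248] -1.4 0.07
box1 t [0.4396 0.2466 0.0105] 0.6 0.05
box1 s [0.4407 0.2438 0.055 ] 3.2 0.07
box1 t [0.5605 0.115  0.1409] 8.1 0.06
box1 s [0.5601 0.1121 0.1554] 8.9 0.07
box1 t [0.4361 0.0769 0.0965] 5.5 0.09
box1 s [0.4374 0.076  0.0778] 4.5 0.06
panel t [0.5508 0.4048 1.8606] 106.6 0.16
panel s [0.5531 0.4272 1.7577] 100.7 0.88
```

View pics/t5.png

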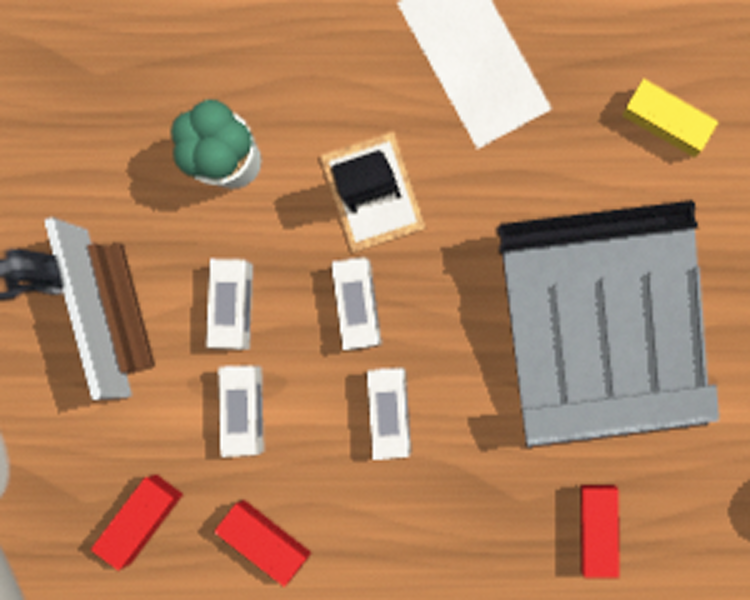

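The panel stands upright in the groove and all four cartons are where I measured them. I take the first carton, at (0.437, 0.076).

Request:
{"api": "apply_moves", "payload": {"plan": [[-1, [-0.013, -0.037, 0], -2], [-1, [-0.026, -0.073, 0], -4], [-1, [-0.039, -0.109, 0], -6], [-1, [-0.052, -0.146, 0], -8], [-1, [-0.065, -0.182, 0], -10], [-1, [-0.078, -0.219, 0], -11.5], [-1, [-0.091, -0.255, 0], -11.5], [-1, [-0.104, -0.292, -0.02], -11.5], [-1, [-0.117, -0.328, -0.04], -11.5], [-1, [-0.117, -0.328, -0.08], -11.5], [-1, [-0.117, -0.328, -0.12], -11.5], [-1, [-0.117, -0.328, -0.12], -11.5]]}}

```text
time: 12.88
ee_pos: [0.4336, 0.0753, 0.0735]
orientation: [-0.04, 0.999, 0.0, -0.004]
wrist_force: [-1.8, 1.2, -1.7]
finger_gap: 0.0852
grasp_force: 0.0
```

Request:
{"api": "apply_moves", "payload": {"plan": [[-1, [0, 0, -0.03], 0], [-1, [0, 0, -0.055], 0], [-1, [0, 0, -0.07], 0], [-1, [0, 0, -0.074], 0], [-1, [0, 0, -0.074], 0], [1, [0, 0, -0.074], 0], [1, [0, 0, -0.074], 0], [1, [0, 0, -0.074], 0], [1, [0, 0, -0.074], 0], [1, [0, 0, -0.074], 0], [1, [0, 0, -0.074], 0], [1, [0, 0, -0.074], 0]]}}

```text
time: 13.88
ee_pos: [0.4378, 0.076, 0.0064]
orientation: [-0.041, 0.999, -0.0, 0.001]
wrist_force: [-3.1, -0.1, 11.9]
finger_gap: 0.039
grasp_force: 60.7
```

Request:
{"api": "apply_moves", "payload": {"plan": [[1, [0, 0, 0.03], 0], [1, [0, 0, 0.07], 0], [1, [0, 0, 0.11], 0], [1, [0.01, -0.03, 0.14], 0], [1, [0.023, -0.065, 0.14], 1], [1, [0.036, -0.1, 0.14], 2.3], [1, [0.049, -0.136, 0.14], 2.3], [1, [0.062, -0.172, 0.14], 2.3], [1, [0.075, -0.208, 0.14], 2.3], [1, [0.088, -0.244, 0.14], 2.3], [1, [0.101, -0.28, 0.14], 2.3], [1, [0.114, -0.316, 0.14], 2.3]]}}

```text
time: 14.88
ee_pos: [0.5514, -0.242, 0.1456]
orientation: [-0.061, 0.998, -0.0, 0.0]
wrist_force: [0.8, 1.2, -1.0]
finger_gap: 0.0392
grasp_force: 61.2
```

Request:
{"api": "apply_moves", "payload": {"plan": [[1, [0.003, -0.009, 0], 0], [1, [0.003, -0.009, -0.03], 0], [1, [0.003, -0.009, -0.06], 0], [1, [0.003, -0.009, -0.06], 0], [1, [0.003, -0.009, -0.06], 0]]}}

```text
time: 15.3
ee_pos: [0.5536, -0.2485, 0.0849]
orientation: [-0.061, 0.998, 0.001, -0.001]
wrist_force: [-0.4, -0.6, -0.5]
finger_gap: 0.0391
grasp_force: 61.1
```

```bash
python3 lk.py w6
```

```text
15.3 [ 0.5536 -0.2485  0.0849] [-0.55  0.31  1.55 -0.    1.29 -2.24]
ytool deg 96.99
```

View pics/w6.png

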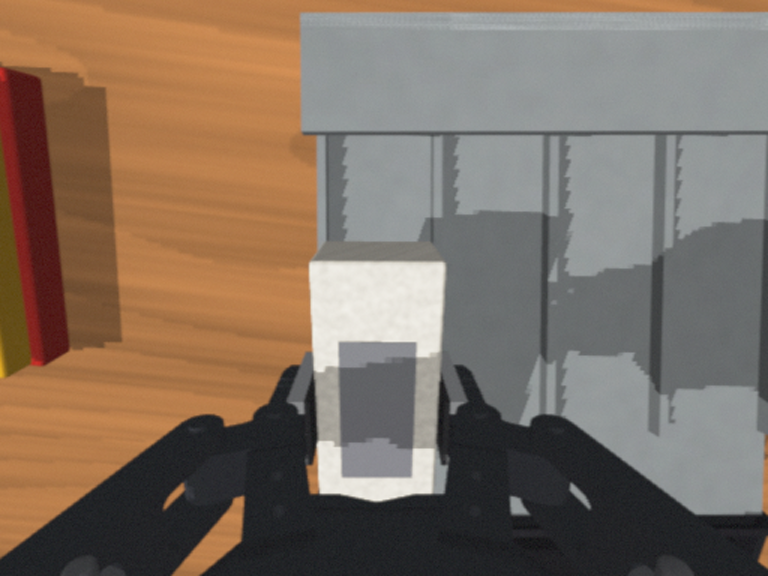

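Request:
{"api": "apply_moves", "payload": {"plan": [[1, [0.0015, 0.001, -0.01], 0], [1, [0.0015, 0.001, -0.018], 0], [1, [0.0015, 0.001, -0.021], 0], [1, [0.0015, 0.001, -0.021], 0]]}}

```text
time: 15.68
ee_pos: [0.5557, -0.2483, 0.0646]
orientation: [-0.061, 0.998, -0.001, 0.0]
wrist_force: [-3.6, -1.5, 3.5]
finger_gap: 0.0391
grasp_force: 62.6
```

Request:
{"api": "apply_moves", "payload": {"plan": [[-1, [0, 0, 0], 0], [-1, [0, 0, 0], 0], [-1, [0, 0, 0], 0], [-1, [0, 0, 0], 0], [-1, [0, 0, 0.04], 0], [1, [0, 0, 0.075], 0], [1, [0.03, 0.004, 0.08], 0], [1, [0.067, 0.0075, 0.08], 0], [1, [0.067, 0.0075, 0.08], 0], [1, [0.067, 0.0075, 0.045], 0], [1, [0.067, 0.0075, 0.025], 0], [1, [0.067, 0.0075, 0.012], 0]]}}

```text
time: 16.68
ee_pos: [0.622, -0.2399, 0.0734]
orientation: [-0.061, 0.998, 0.001, -0.001]
wrist_force: [0.6, 0.1, 0.0]
finger_gap: 0.0004
grasp_force: 0.0
```

```bash
python3 lk.py w7
```

```text
16.68 [ 0.622  -0.2399  0.0734] [-0.48  0.43  1.4  -0.    1.31 -2.18]
ytool deg 97.0
```

View pics/w7.png

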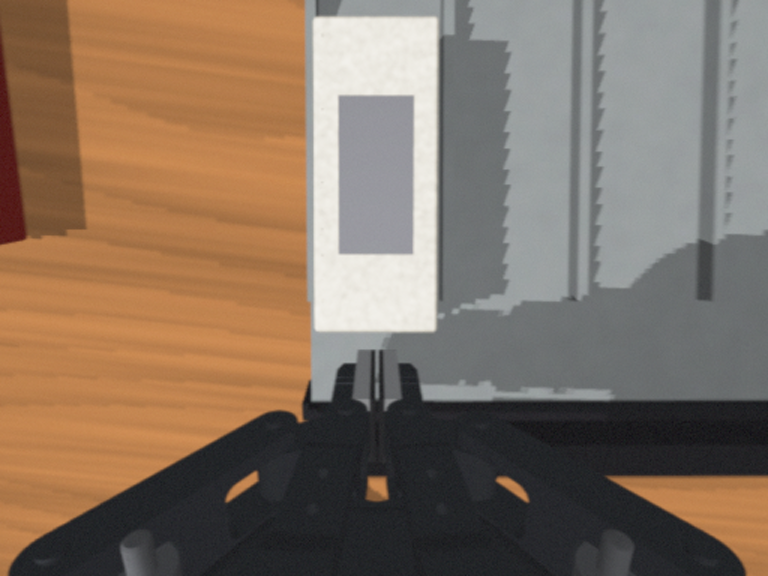

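The carton lies flat in the outer lane, at columns 313–437. Now I push it down the slope.

Request:
{"api": "apply_moves", "payload": {"plan": [[1, [-0.01, -0.0012, -0.0027], 0], [1, [-0.02, -0.0024, -0.0054], 0], [1, [-0.03, -0.0037, -0.008], 0], [1, [-0.04, -0.0049, -0.0107], 0], [1, [-0.048, -0.0059, -0.0129], 0], [1, [-0.056, -0.0068, -0.015], 0], [1, [-0.062, -0.0076, -0.0166], 0], [1, [-0.066, -0.0081, -0.0177], 0], [1, [-0.069, -0.0084, -0.0185], 0], [1, [-0.071, -0.0087, -0.019], 0], [1, [-0.071, -0.0087, -0.019], 0]]}}

```text
time: 17.65
ee_pos: [0.5515, -0.2493, 0.0573]
orientation: [-0.061, 0.998, -0.0, -0.0]
wrist_force: [-0.1, 0.4, -0.3]
finger_gap: 0.0001
grasp_force: 0.0
```

Request:
{"api": "apply_moves", "payload": {"plan": [[1, [-0.0015, -0.0002, -0.0005], 0], [1, [-0.003, -0.0004, -0.001], 0], [1, [-0.003, -0.0004, -0.001], 0]]}}

```text
time: 17.9
ee_pos: [0.5486, -0.2496, 0.0562]
orientation: [-0.061, 0.998, -0.0, -0.0]
wrist_force: [-0.1, -0.1, -0.3]
finger_gap: 0.0007
grasp_force: 0.0
```

Request:
{"api": "apply_moves", "payload": {"plan": [[1, [-0.0015, -0.0002, -0.0005], 0], [1, [-0.003, -0.0004, -0.001], 0], [1, [-0.003, -0.0004, -0.001], 0]]}}

```text
time: 18.15
ee_pos: [0.5471, -0.2499, 0.056]
orientation: [-0.061, 0.998, -0.0, 0.002]
wrist_force: [11.3, 2.9, 0.5]
finger_gap: -0.0002
grasp_force: 5.5
```

```bash
python3 lk.py w8
```

```text
18.15 [ 0.5471 -0.2499  0.056 ] [-0.56  0.32  1.6   0.    1.22 -2.25]
ytool deg 96.99
```

View pics/w8.png

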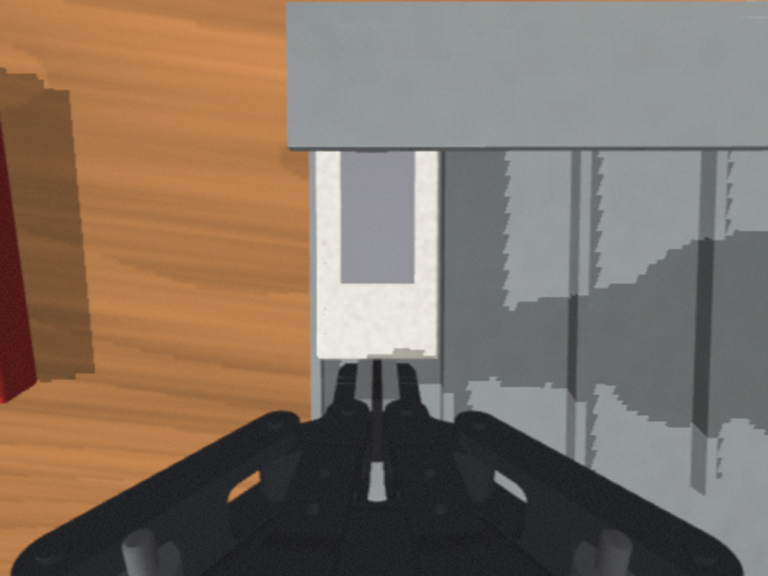

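At 11 N the carton is against the stop, with the TCP at s = 0.103, as predicted. Next is the carton at (0.560, 0.113).

Request:
{"api": "apply_moves", "payload": {"plan": [[1, [0.008, 0.001, 0.003], 0], [1, [0.008, 0.001, 0.04], 0], [-1, [0.01, 0.01, 0.08], 0], [-1, [0.01, 0.05, 0.1], 1], [-1, [0.01, 0.09, 0.1], 1.5], [-1, [0.011, 0.13, 0.1], 1.5], [-1, [0.011, 0.17, 0.1], 1.5], [-1, [0.012, 0.21, 0.1], 1.5], [-1, [0.012, 0.25, 0.1], 1.5], [-1, [0.013, 0.29, 0.1], 1.5], [-1, [0.013, 0.33, 0.1], 1.5], [-1, [0.013, 0.363, 0.09], 1.5]]}}

```text
time: 19.2
ee_pos: [0.5592, 0.1158, 0.1471]
orientation: [-0.074, 0.997, 0.0, 0.001]
wrist_force: [0.9, -1.4, -0.3]
finger_gap: 0.0857
grasp_force: 0.0
```

Request:
{"api": "apply_moves", "payload": {"plan": [[-1, [0, 0, 0], 0], [-1, [0, 0, 0], 0]]}}

```text
time: 19.37
ee_pos: [0.5584, 0.1147, 0.1448]
orientation: [-0.075, 0.997, -0.0, -0.001]
wrist_force: [-0.2, -0.3, -0.1]
finger_gap: 0.0857
grasp_force: 0.0
```

```bash
cat > look2.py <<'E'
from h import *
import sys
o=arm.get_obs();print(round(o["time"],2),np.round(o["ee_pos"],4))
p=wrist()
for r in arm.regions_of(p,"box1"):
    m=r["region"].astype(np.uint8)
    g=np.median(p["color"][r["region"]],0); 
    if g[0]>1.4*g[1]: continue
    b0=onz(p,r["xy"],.034)
    b,e=fit("box",[(p,m.astype(float))],[b0[0],b0[1],.08]);print(round(r["score"],2),np.round(r["xy"]),b.round(4),np.degrees(b[2]).round(1),round(e,2))
E
python3 look2.py
```

```text
19.37 [0.5584 0.1147 0.1448]
0.76 [251. 188.] [0.5627 0.1125 0.1394] 8.0 0.03
0.71 [415.  80.] [0.4417 0.2428 0.035 ] 2.0 0.02
0.62 [389. 210.] [ 0.5624  0.2575 -0.0238] -1.4 0.03
```

Request:
{"api": "apply_moves", "payload": {"plan": [[-1, [0.003, -0.002, -0.04], 0], [-1, [0.003, -0.002, -0.08], 0], [-1, [0.003, -0.002, -0.115], 0], [-1, [0.003, -0.002, -0.135], 0], [-1, [0.003, -0.002, -0.135], 0], [1, [0.003, -0.002, -0.135], 0], [1, [0.003, -0.002, -0.135], 0], [1, [0.003, -0.002, -0.135], 0], [1, [0.003, -0.002, -0.135], 0], [1, [0.003, -0.002, -0.135], 0], [1, [0.003, -0.002, -0.135], 0], [1, [0.003, -0.002, -0.135], 0]]}}

```text
time: 20.47
ee_pos: [0.5628, 0.1109, 0.0123]
orientation: [-0.074, 0.997, -0.0, 0.002]
wrist_force: [-1.6, -2.0, 9.9]
finger_gap: 0.0385
grasp_force: 61.0
```

Request:
{"api": "apply_moves", "payload": {"plan": [[1, [0, 0, 0.03], 0], [1, [0, 0, 0.07], 0], [1, [0, 0, 0.11], 0], [1, [0, -0.03, 0.13], 0], [1, [0, -0.065, 0.13], -1], [1, [-0.004, -0.1, 0.13], -1.5], [1, [-0.006, -0.136, 0.13], -1.5], [1, [-0.008, -0.172, 0.13], -1.5], [1, [-0.01, -0.208, 0.13], -1.5], [1, [-0.012, -0.244, 0.13], -1.5], [1, [-0.0134, -0.28, 0.13], -1.5], [1, [-0.0134, -0.3076, 0.12], -1.5]]}}

```text
time: 21.47
ee_pos: [0.5486, -0.1997, 0.133]
orientation: [-0.061, 0.998, -0.001, 0.002]
wrist_force: [0.9, 0.6, -0.2]
finger_gap: 0.0389
grasp_force: 61.0
```

Request:
{"api": "apply_moves", "payload": {"plan": [[1, [0, 0, -0.03], 0], [1, [0, 0, -0.05], 0], [1, [0, 0, -0.054], 0], [1, [0, 0, -0.056], 0], [1, [0, 0, -0.056], 0]]}}

```text
time: 21.88
ee_pos: [0.5488, -0.1965, 0.0755]
orientation: [-0.061, 0.998, -0.0, 0.0]
wrist_force: [-1.5, -0.1, -0.9]
finger_gap: 0.0389
grasp_force: 60.9
```

```bash
python3 lk.py w9
```

```text
21.88 [ 0.5488 -0.1965  0.0755] [-0.48  0.27  1.62 -0.    1.25 -2.17]
ytool deg 97.01
```

View pics/w9.png

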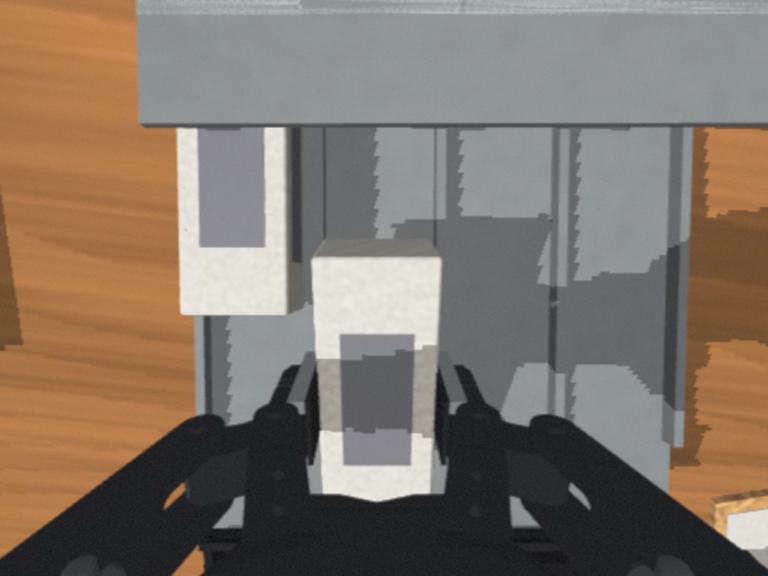

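Request:
{"api": "apply_moves", "payload": {"plan": [[1, [0, 0.001, -0.002], 0], [1, [0, 0.001, -0.005], 0], [1, [0, 0.001, -0.005], 0]]}}

```text
time: 22.18
ee_pos: [0.5485, -0.1957, 0.0706]
orientation: [-0.061, 0.998, -0.001, 0.0]
wrist_force: [-8.0, 0.4, 13.1]
finger_gap: 0.0389
grasp_force: 63.3
```

Request:
{"api": "apply_moves", "payload": {"plan": [[-1, [0, 0, 0.001], 0], [-1, [0, 0, 0.001], 0], [-1, [0, 0, 0.001], 0], [-1, [0, 0, 0.001], 0], [-1, [0, 0, 0.04], 0], [1, [0, 0, 0.075], 0], [1, [0.03, 0.004, 0.08], 0], [1, [0.067, 0.0075, 0.08], 0], [1, [0.067, 0.0075, 0.08], 0], [1, [0.067, 0.0075, 0.045], 0], [1, [0.067, 0.0075, 0.022], 0], [1, [0.067, 0.0075, 0.006], 0]]}}

```text
time: 23.18
ee_pos: [0.6146, -0.1875, 0.0724]
orientation: [-0.061, 0.998, 0.001, -0.001]
wrist_force: [-0.3, -0.2, -0.1]
finger_gap: 0.0005
grasp_force: 0.0
```

Request:
{"api": "apply_moves", "payload": {"plan": [[1, [-0.01, -0.0012, -0.0027], 0], [1, [-0.02, -0.0024, -0.0054], 0], [1, [-0.03, -0.0037, -0.008], 0], [1, [-0.04, -0.0049, -0.0107], 0], [1, [-0.048, -0.0059, -0.0129], 0], [1, [-0.056, -0.0068, -0.015], 0], [1, [-0.062, -0.0076, -0.0166], 0], [1, [-0.066, -0.0081, -0.0177], 0], [1, [-0.069, -0.0084, -0.0185], 0], [1, [-0.072, -0.0087, -0.019], 0], [1, [-0.074, -0.009, -0.0193], 0], [1, [-0.074, -0.009, -0.0193], 0]]}}

```text
time: 24.18
ee_pos: [0.5412, -0.1971, 0.056]
orientation: [-0.061, 0.998, -0.0, 0.0]
wrist_force: [0.2, 0.8, 0.8]
finger_gap: -0.0004
grasp_force: 0.0
```

Request:
{"api": "apply_moves", "payload": {"plan": [[1, [-0.0015, -0.0002, -0.0005], 0], [1, [-0.003, -0.0004, -0.001], 0], [1, [-0.003, -0.0004, -0.001], 0]]}}

```text
time: 24.43
ee_pos: [0.5405, -0.1975, 0.0561]
orientation: [-0.061, 0.998, -0.0, 0.003]
wrist_force: [14.8, 4.4, 1.5]
finger_gap: 0.0002
grasp_force: 7.6
```

```bash
python3 lk.py w10; python3 - <<'E'
import cv2,numpy as np
a=cv2.imread("pics/w10.png");print(a.shape)
E
```

```text
24.43 [ 0.5405 -0.1975  0.0561] [-0.49  0.27  1.66  0.    1.2  -2.18]
ytool deg 96.99
(576, 768, 3)
```

View pics/w10.png

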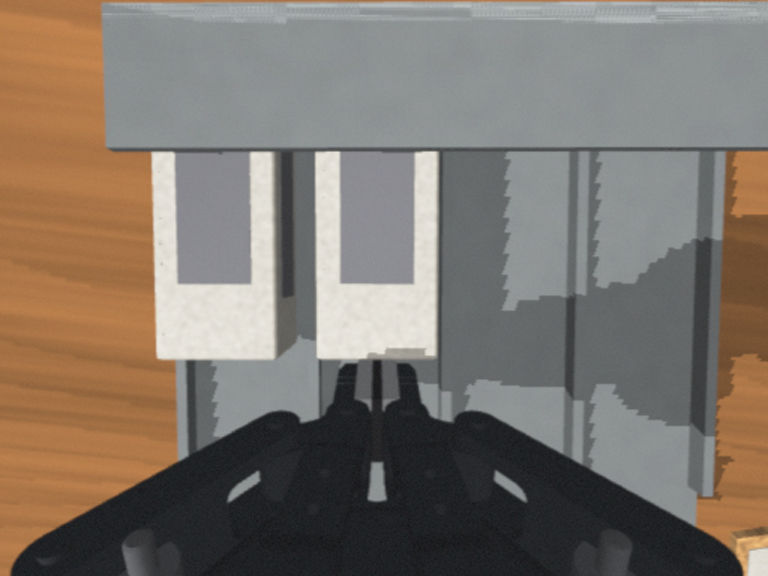

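Both cartons sit level at the stop, their ends at row 357. Next is the carton at (0.441, 0.2435).

Request:
{"api": "apply_moves", "payload": {"plan": [[1, [0.008, 0.001, 0.003], 0], [1, [0.008, 0.001, 0.04], 0], [-1, [0.004, 0.01, 0.08], 0], [-1, [-0.005, 0.05, 0.1], -1], [-1, [-0.015, 0.089, 0.1], -2], [-1, [-0.025, 0.128, 0.1], -3], [-1, [-0.035, 0.167, 0.1], -4], [-1, [-0.045, 0.206, 0.1], -5], [-1, [-0.055, 0.245, 0.1], -5], [-1, [-0.065, 0.284, 0.1], -5], [-1, [-0.075, 0.323, 0.1], -5], [-1, [-0.085, 0.362, 0.1], -5]]}}

```text
time: 25.48
ee_pos: [0.4526, 0.1664, 0.1553]
orientation: [-0.017, 1.0, -0.0, 0.0]
wrist_force: [0.8, 0.2, 0.5]
finger_gap: 0.0854
grasp_force: 0.0
```

Request:
{"api": "apply_moves", "payload": {"plan": [[-1, [-0.01, 0.039, 0], 0], [-1, [-0.0145, 0.079, 0], 0], [-1, [-0.0145, 0.079, 0], 0], [-1, [-0.0145, 0.079, 0], 0]]}}

```text
time: 25.82
ee_pos: [0.4383, 0.2454, 0.1549]
orientation: [-0.019, 1.0, -0.0, -0.0]
wrist_force: [0.5, 0.1, 0.8]
finger_gap: 0.0851
grasp_force: 0.0
```

```bash
python3 look2.py
```

```text
25.82 [0.4383 0.2454 0.1549]
0.88 [257. 284.] [ 0.5629  0.2572 -0.0207] -1.2 0.03
```

```bash
python3 - <<'E'
from h import *
p=wrist();t=arm.snapshot("top")
for c in (p,t):
    print(proj(c,[.441,.2435,.034]).round())
    for r in arm.regions_of(c,"box1"): print(round(r["score"],2),np.round(r["xy"]),np.median(c["color"][r["region"]],0),r["region"].sum(),onz(c,r["xy"],.034).round(3))
E
```

```text
[[253. 191.]]
0.98 [260. 283.] [219. 215. 204.] 3183 [0.547 0.256 0.034]
0.93 [253. 187.] [230. 226. 218.] 3996 [0.436 0.244 0.034]
0.69 [235.  32.] [223.  48.  46.] 5063 [0.3   0.223 0.034]
0.57 [383.  56.] [219.  43.  40.] 6637 [0.314 0.352 0.034]
[[155. 224.]]
0.96 [312. 205.] [199. 196. 190.] 413 [ 0.493 -0.197  0.034]
0.93 [155. 213.] [242. 239. 233.] 339 [0.471 0.243 0.034]
0.86 [165. 280.] [231.  52.  50.] 656 [0.287 0.213 0.034]
0.85 [296. 272.] [233.  54.  53.] 559 [ 0.305 -0.151  0.034]
0.8 [325. 110.] [251. 237.  81.] 615 [ 0.766 -0.237  0.034]
0.72 [202. 130.] [37. 37. 41.] 293 [0.707 0.113 0.034]
0.58 [332. 200.] [189.  186.5 181.5] 438 [ 0.507 -0.256  0.034]
0.56 [108. 177.] [114.  74.  50.] 619 [0.572 0.379 0.034]
```

Request:
{"api": "apply_moves", "payload": {"plan": [[-1, [0.003, -0.002, -0.04], 0], [-1, [0.003, -0.002, -0.08], 0], [-1, [0.003, -0.002, -0.12], 0], [-1, [0.003, -0.002, -0.144], 0], [-1, [0.003, -0.002, -0.144], 0], [1, [0.003, -0.002, -0.144], 0], [1, [0.003, -0.002, -0.144], 0], [1, [0.003, -0.002, -0.144], 0], [1, [0.003, -0.002, -0.144], 0], [1, [0.003, -0.002, -0.144], 0], [1, [0.003, -0.002, -0.144], 0], [1, [0.003, -0.002, -0.144], 0]]}}

```text
time: 27.12
ee_pos: [0.4429, 0.2418, 0.013]
orientation: [-0.017, 1.0, 0.0, 0.002]
wrist_force: [-2.5, -2.3, 12.6]
finger_gap: 0.0386
grasp_force: 60.6
```

Request:
{"api": "apply_moves", "payload": {"plan": [[1, [0, 0, 0.03], 0], [1, [0, 0, 0.07], 0], [1, [0, 0, 0.11], 0], [1, [0.008, -0.03, 0.13], 0], [1, [0.018, -0.068, 0.13], 1], [1, [0.028, -0.106, 0.13], 2], [1, [0.038, -0.144, 0.13], 3], [1, [0.048, -0.182, 0.13], 4], [1, [0.058, -0.22, 0.13], 5], [1, [0.068, -0.258, 0.13], 5], [1, [0.078, -0.296, 0.13], 5], [1, [0.088, -0.334, 0.13], 5]]}}

```text
time: 28.12
ee_pos: [0.5301, -0.0946, 0.1423]
orientation: [-0.061, 0.998, -0.0, 0.001]
wrist_force: [1.8, 0.7, -0.8]
finger_gap: 0.0387
grasp_force: 61.4
```

Request:
{"api": "apply_moves", "payload": {"plan": [[1, [0.0113, -0.037, 0], 0], [1, [0.0113, -0.052, -0.01], 0], [1, [0.0113, -0.052, -0.04], 0], [1, [0.0113, -0.052, -0.064], 0], [1, [0.0113, -0.052, -0.064], 0], [1, [0.0113, -0.052, -0.064], 0]]}}

```text
time: 28.62
ee_pos: [0.5409, -0.1444, 0.0775]
orientation: [-0.061, 0.998, 0.0, -0.0]
wrist_force: [0.6, 0.5, -0.6]
finger_gap: 0.0389
grasp_force: 61.5
```

```bash
python3 lk.py w11; python3 - <<'E'
import cv2,numpy as np
a=cv2.cvtColor(cv2.imread("pics/w11.png"),6)
for r in (140,180,210,280): print(r,[int(c) for c in np.where(np.abs(np.diff(a[r-4:r+5].mean(0)))>6)[0] if 280<c<470])
E
```

```text
28.62 [ 0.5409 -0.1444  0.0775] [-0.4   0.22  1.68 -0.    1.25 -2.09]
ytool deg 96.98
140 [283, 284, 285, 286, 287, 288, 289, 291, 292, 293, 300, 301, 302, 303, 320, 321, 323, 324, 373, 374, 375, 429, 430, 431, 433, 434, 441, 442, 443, 444, 456, 457, 458]
180 [283, 284, 285, 286, 287, 288, 289, 291, 292, 293, 300, 301, 302, 303, 320, 321, 323, 324, 325, 377, 378, 379, 429, 430, 431, 433, 434, 441, 442, 443, 444, 455, 456, 459, 460]
210 [283, 284, 285, 286, 287, 288, 289, 291, 292, 293, 300, 301, 302, 303, 320, 321, 322, 323, 324, 325, 372, 373, 374, 375, 429, 430, 432, 433, 434, 441, 442, 443, 444, 455, 456, 457]
280 [285, 286, 287, 288, 289, 310, 311, 312, 313, 437, 438, 439, 440, 441, 442]
```

Request:
{"api": "apply_moves", "payload": {"plan": [[1, [0.001, 0.0005, -0.004], 0], [1, [0.001, 0.0005, -0.007], 0], [1, [0.001, 0.0005, -0.007], 0]]}}

```text
time: 28.92
ee_pos: [0.5426, -0.1441, 0.0714]
orientation: [-0.061, 0.998, -0.001, 0.001]
wrist_force: [-5.6, -0.4, 10.8]
finger_gap: 0.0391
grasp_force: 63.4
```

Request:
{"api": "apply_moves", "payload": {"plan": [[-1, [0, 0, 0.001], 0], [-1, [0, 0, 0.001], 0], [-1, [0, 0, 0.001], 0], [-1, [0, 0, 0.001], 0], [-1, [0, 0, 0.04], 0], [1, [0, 0, 0.075], 0], [1, [0.03, 0.004, 0.08], 0], [1, [0.067, 0.0075, 0.08], 0], [1, [0.067, 0.0075, 0.08], 0], [1, [0.067, 0.0075, 0.045], 0], [1, [0.067, 0.0075, 0.022], 0], [1, [0.067, 0.0075, 0.005], 0]]}}

```text
time: 29.92
ee_pos: [0.6084, -0.136, 0.0724]
orientation: [-0.061, 0.998, 0.0, -0.001]
wrist_force: [-0.8, -0.2, -0.1]
finger_gap: 0.0008
grasp_force: 0.0
```

Request:
{"api": "apply_moves", "payload": {"plan": [[1, [-0.01, -0.0012, -0.0027], 0], [1, [-0.02, -0.0024, -0.0054], 0], [1, [-0.03, -0.0037, -0.008], 0], [1, [-0.04, -0.0049, -0.0107], 0], [1, [-0.048, -0.0059, -0.0129], 0], [1, [-0.056, -0.0068, -0.015], 0], [1, [-0.062, -0.0076, -0.0166], 0], [1, [-0.066, -0.0081, -0.0177], 0], [1, [-0.069, -0.0084, -0.0185], 0], [1, [-0.072, -0.0087, -0.019], 0], [1, [-0.074, -0.009, -0.0193], 0], [1, [-0.074, -0.009, -0.0193], 0]]}}

```text
time: 30.92
ee_pos: [0.5349, -0.1455, 0.0557]
orientation: [-0.061, 0.998, -0.0, -0.0]
wrist_force: [0.2, 0.1, 0.3]
finger_gap: -0.0
grasp_force: 0.0
```

Request:
{"api": "apply_moves", "payload": {"plan": [[1, [-0.0015, -0.0002, -0.0005], 0], [1, [-0.003, -0.0004, -0.001], 0], [1, [-0.003, -0.0004, -0.001], 0]]}}

```text
time: 31.17
ee_pos: [0.5342, -0.1459, 0.0557]
orientation: [-0.061, 0.998, -0.0, 0.003]
wrist_force: [14.0, 4.0, 2.0]
finger_gap: -0.0
grasp_force: 7.0
```

Request:
{"api": "apply_moves", "payload": {"plan": [[1, [0.008, 0.001, 0.003], 0], [1, [0.008, 0.001, 0.04], 0], [-1, [0.008, 0.01, 0.08], 0], [-1, [0.01, 0.05, 0.1], -1], [-1, [0.012, 0.09, 0.1], -2], [-1, [0.014, 0.13, 0.1], -3], [-1, [0.016, 0.17, 0.1], -4], [-1, [0.018, 0.21, 0.1], -5], [-1, [0.02, 0.25, 0.1], -6], [-1, [0.022, 0.29, 0.1], -7], [-1, [0.024, 0.33, 0.1], -8.3], [-1, [0.026, 0.37, 0.1], -8.3]]}}

```text
time: 32.17
ee_pos: [0.5579, 0.2264, 0.1548]
orientation: [0.012, 1.0, -0.0, -0.0]
wrist_force: [0.4, -0.4, 0.1]
finger_gap: 0.0858
grasp_force: 0.0
```

Request:
{"api": "apply_moves", "payload": {"plan": [[-1, [0.002, 0.034, 0], 0], [-1, [0.002, 0.034, 0], 0], [-1, [0.002, 0.034, 0], 0]]}}

```text
time: 32.42
ee_pos: [0.5599, 0.2598, 0.1542]
orientation: [0.01, 1.0, -0.0, -0.0]
wrist_force: [0.8, 0.6, -0.7]
finger_gap: 0.0852
grasp_force: 0.0
```

```bash
python3 look2.py
```

```text
32.42 [0.5599 0.2598 0.1542]
0.82 [251. 186.] [ 0.5624  0.2575 -0.0269] -1.5 0.03
```

Request:
{"api": "apply_moves", "payload": {"plan": [[-1, [0.002, -0.002, -0.04], 0], [-1, [0.002, -0.002, -0.08], 0], [-1, [0.002, -0.002, -0.12], 0], [-1, [0.002, -0.002, -0.143], 0], [-1, [0.002, -0.002, -0.143], 0], [1, [0.002, -0.002, -0.143], 0], [1, [0.002, -0.002, -0.143], 0], [1, [0.002, -0.002, -0.143], 0], [1, [0.002, -0.002, -0.143], 0], [1, [0.002, -0.002, -0.143], 0], [1, [0.002, -0.002, -0.143], 0], [1, [0.002, -0.002, -0.143], 0]]}}

```text
time: 33.52
ee_pos: [0.5632, 0.2563, 0.014]
orientation: [0.011, 1.0, 0.0, 0.002]
wrist_force: [-1.8, -2.0, 11.4]
finger_gap: 0.0386
grasp_force: 61.0
```

Request:
{"api": "apply_moves", "payload": {"plan": [[1, [0, 0, 0.03], 0], [1, [0, 0, 0.07], 0], [1, [0, 0, 0.11], 0], [1, [-0.002, -0.03, 0.13], 1], [1, [-0.005, -0.068, 0.13], 2], [1, [-0.008, -0.107, 0.13], 3], [1, [-0.011, -0.146, 0.13], 4], [1, [-0.014, -0.185, 0.13], 5], [1, [-0.017, -0.224, 0.13], 6], [1, [-0.02, -0.263, 0.13], 7], [1, [-0.023, -0.302, 0.13], 8.3], [1, [-0.026, -0.34, 0.13], 8.3]]}}

```text
time: 34.52
ee_pos: [0.5358, -0.0858, 0.1431]
orientation: [-0.062, 0.998, -0.0, 0.001]
wrist_force: [0.7, -0.1, -0.2]
finger_gap: 0.0389
grasp_force: 60.8
```

Request:
{"api": "apply_moves", "payload": {"plan": [[1, [-0.0009, -0.0088, -0.01], 0], [1, [-0.0009, -0.0088, -0.04], 0], [1, [-0.0009, -0.0088, -0.064], 0], [1, [-0.0009, -0.0088, -0.064], 0], [1, [-0.0009, -0.0088, -0.064], 0]]}}

```text
time: 34.93
ee_pos: [0.5351, -0.0925, 0.0782]
orientation: [-0.061, 0.998, 0.0, -0.0]
wrist_force: [0.3, 0.5, 0.4]
finger_gap: 0.0389
grasp_force: 60.9
```

```bash
python3 lk.py w12; python3 - <<'E'
import cv2,numpy as np
a=cv2.cvtColor(cv2.imread("pics/w12.png"),6)
for r in (140,180,210,280): print(r,[int(c) for c in np.where(np.abs(np.diff(a[r-4:r+5].mean(0)))>6)[0] if 280<c<470])
E
```

```text
34.93 [ 0.5351 -0.0925  0.0782] [-0.31  0.19  1.72 -0.    1.24 -2.01]
ytool deg 96.99
140 [283, 284, 285, 286, 287, 288, 289, 290, 291, 292, 299, 300, 301, 302, 320, 321, 323, 324, 374, 375, 376, 429, 430, 432, 433, 441, 442, 443]
180 [283, 284, 285, 286, 287, 288, 289, 290, 291, 292, 293, 300, 301, 302, 303, 320, 321, 323, 324, 372, 373, 374, 429, 430, 432, 433, 441, 442, 443]
210 [283, 284, 285, 286, 287, 288, 289, 291, 292, 293, 300, 301, 302, 303, 320, 321, 323, 324, 373, 374, 375, 376, 429, 430, 432, 433, 440, 441, 442, 443]
280 [284, 285, 286, 287, 288, 289, 310, 311, 312, 313, 314, 436, 437, 438, 439, 440, 441]
```

Same alignment as the last lane. I lower it, release it and push.

Request:
{"api": "apply_moves", "payload": {"plan": [[1, [0.001, 0.0003, -0.004], 0], [1, [0.001, 0.0003, -0.007], 0], [1, [0.001, 0.0003, -0.007], 0]]}}

```text
time: 35.23
ee_pos: [0.5367, -0.0925, 0.072]
orientation: [-0.061, 0.998, -0.001, 0.001]
wrist_force: [-5.6, -0.9, 11.1]
finger_gap: 0.0388
grasp_force: 62.9
```

Request:
{"api": "apply_moves", "payload": {"plan": [[-1, [0, 0, 0.001], 0], [-1, [0, 0, 0.001], 0], [-1, [0, 0, 0.001], 0], [-1, [0, 0, 0.001], 0], [-1, [0, 0, 0.04], 0], [1, [0, 0, 0.075], 0], [1, [0.03, 0.004, 0.08], 0], [1, [0.067, 0.0075, 0.08], 0], [1, [0.067, 0.0075, 0.08], 0], [1, [0.067, 0.0075, 0.045], 0], [1, [0.067, 0.0075, 0.022], 0], [1, [0.067, 0.0075, 0.004], 0]]}}

```text
time: 36.23
ee_pos: [0.6026, -0.0845, 0.0722]
orientation: [-0.061, 0.998, 0.0, -0.001]
wrist_force: [0.6, -0.7, 0.3]
finger_gap: 0.001
grasp_force: 0.0
```

Request:
{"api": "apply_moves", "payload": {"plan": [[1, [-0.01, -0.0012, -0.0027], 0], [1, [-0.02, -0.0024, -0.0054], 0], [1, [-0.03, -0.0037, -0.008], 0], [1, [-0.04, -0.0049, -0.0107], 0], [1, [-0.048, -0.0059, -0.0129], 0], [1, [-0.056, -0.0068, -0.015], 0], [1, [-0.062, -0.0076, -0.0166], 0], [1, [-0.066, -0.0081, -0.0177], 0], [1, [-0.069, -0.0084, -0.0185], 0], [1, [-0.072, -0.0087, -0.019], 0], [1, [-0.074, -0.009, -0.0193], 0], [1, [-0.074, -0.009, -0.0193], 0]]}}

```text
time: 37.23
ee_pos: [0.529, -0.0939, 0.0554]
orientation: [-0.061, 0.998, -0.0, -0.0]
wrist_force: [-0.2, -0.2, 0.0]
finger_gap: -0.0
grasp_force: 0.0
```

Request:
{"api": "apply_moves", "payload": {"plan": [[1, [-0.0015, -0.0002, -0.0005], 0], [1, [-0.003, -0.0004, -0.001], 0], [1, [-0.003, -0.0004, -0.001], 0]]}}

```text
time: 37.48
ee_pos: [0.528, -0.0942, 0.0553]
orientation: [-0.061, 0.998, -0.0, 0.002]
wrist_force: [11.3, 2.8, 1.7]
finger_gap: -0.0
grasp_force: 5.8
```

Request:
{"api": "apply_moves", "payload": {"plan": [[1, [0.008, 0.001, 0.003], 0], [1, [0.02, 0.001, 0.04], 0], [1, [0.04, -0.02, 0.08], 0], [-1, [0.06, -0.05, 0.1], 0], [-1, [0.06, -0.075, 0.1], 0], [-1, [0.06, -0.075, 0.1], 0], [-1, [0.06, -0.075, 0.1], 0]]}}

```text
time: 38.07
ee_pos: [0.5865, -0.1705, 0.1542]
orientation: [-0.06, 0.998, -0.0, -0.0]
wrist_force: [-0.4, 0.8, -0.6]
finger_gap: 0.0482
grasp_force: 0.0
```

```bash
python3 lk.py w13; python3 - <<'E'
from h import *
t=arm.snapshot("top")
for r in arm.regions_of(t,"box1"):
    if np.median(t["color"][r["region"]],0)[2]>150: print(round(r["score"],2),np.round(r["xy"]),onz(t,r["xy"],.06).round(3))
E
```

```text
38.07 [ 0.5865 -0.1705  0.1542] [-0.41  0.26  1.46 -0.    1.42 -2.1 ]
ytool deg 96.88
0.79 [296. 205.] [ 0.494 -0.149  0.06 ]
0.64 [311. 205.] [ 0.492 -0.191  0.06 ]
0.58 [330. 198.] [ 0.511 -0.245  0.06 ]
0.49 [278. 208.] [ 0.485 -0.1    0.06 ]
```

View pics/w13.png

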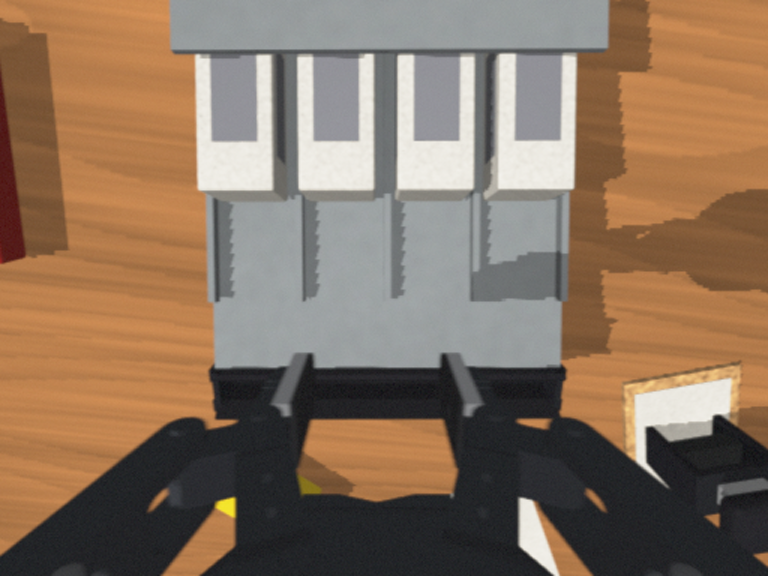

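All four cartons are home, with their ends in line at row 190. Next I fetch the panel.

Request:
{"api": "apply_moves", "payload": {"plan": [[-1, [0, 0.035, 0.02], 0], [-1, [-0.002, 0.075, 0.03], 1], [-1, [-0.005, 0.115, 0.03], 2], [-1, [-0.007, 0.155, 0.03], 3], [-1, [-0.009, 0.195, 0.03], 4], [-1, [-0.012, 0.235, 0.03], 5], [-1, [-0.014, 0.275, 0.03], 6], [-1, [-0.017, 0.315, 0.03], 7], [-1, [-0.019, 0.355, 0.03], 8], [-1, [-0.022, 0.395, 0.03], 9.3], [-1, [-0.025, 0.435, 0.03], 9.3], [-1, [-0.028, 0.475, 0.03], 9.3]]}}

```text
time: 39.22
ee_pos: [0.5567, 0.3085, 0.1843]
orientation: [-0.142, 0.99, -0.0, -0.0]
wrist_force: [0.3, -0.5, 0.1]
finger_gap: 0.0853
grasp_force: 0.0
```

Request:
{"api": "apply_moves", "payload": {"plan": [[-1, [-0.002, 0.04, 0], 0], [-1, [-0.004, 0.08, 0], 0], [-1, [-0.004, 0.0997, 0], 0], [-1, [-0.004, 0.0997, 0], 0], [-1, [-0.004, 0.0997, 0], 0]]}}

```text
time: 39.63
ee_pos: [0.5529, 0.407, 0.1836]
orientation: [-0.143, 0.99, -0.0, -0.001]
wrist_force: [0.9, 0.3, -0.6]
finger_gap: 0.0852
grasp_force: 0.0
```

```bash
python3 lk.py w14; python3 - <<'E'
from h import *
import pickle
p=wrist();R=arm.regions_of(p,"panel")
yh=np.array([np.cos(np.radians(16.2)),np.sin(np.radians(16.2))])
for r in R[:2]:
    im=p["color"].astype(int); m=r["region"]&(im.min(2)>170)
    c0,sz,a=cv2.minAreaRect(mask_poly(p,m,.092)); print(round(r["score"],2),np.round(c0,4),np.round(sz,4),round(a,1),m.sum(),r["region"].sum())
E
```

```text
39.63 [0.5529 0.407  0.1836] [ 0.52  0.4   1.22 -0.    1.52 -1.34]
ytool deg 106.45
0.8 [0.5528 0.4015] [0.1989 0.0097] 16.2 2324 2449
```

Request:
{"api": "apply_moves", "payload": {"plan": [[-1, [0.0014, -0.0032, -0.035], -0.3], [-1, [0.0014, -0.0032, -0.07], -0.3], [-1, [0.0014, -0.0032, -0.1], -0.3], [-1, [0.0014, -0.0032, -0.12], -0.3], [-1, [0.0014, -0.0032, -0.12], -0.3], [1, [0.0014, -0.0032, -0.12], -0.3], [1, [0.0014, -0.0032, -0.12], -0.3], [1, [0.0014, -0.0032, -0.12], -0.3], [1, [0.0014, -0.0032, -0.12], -0.3], [1, [0.0014, -0.0032, -0.12], -0.3], [1, [0.0014, -0.0032, -0.12], -0.3], [1, [0.0014, -0.0032, -0.12], -0.3]]}}

```text
time: 40.78
ee_pos: [0.5558, 0.4025, 0.0651]
orientation: [-0.139, 0.99, 0.0, 0.0]
wrist_force: [-0.6, 1.2, 7.9]
finger_gap: 0.009
grasp_force: 60.0
```

Request:
{"api": "apply_moves", "payload": {"plan": [[1, [0, 0, 0], 0], [1, [0, 0, 0], 0], [1, [0, 0, 0], 0]]}}

```text
time: 41.03
ee_pos: [0.5558, 0.4025, 0.0651]
orientation: [-0.139, 0.99, 0.0, 0.0]
wrist_force: [-0.3, 1.4, 6.3]
finger_gap: 0.009
grasp_force: 59.7
```

Request:
{"api": "apply_moves", "payload": {"plan": [[1, [0, 0, 0.01], 0], [1, [0, 0, 0.03], 0], [1, [0, 0, 0.06], 0], [1, [0, 0, 0.1], 0], [1, [0, 0, 0.14], 0], [1, [0, 0, 0.16], -7], [1, [0.004, -0.02, 0.16], -14], [1, [0.01, -0.06, 0.16], -21], [1, [0.016, -0.1, 0.16], -28], [1, [0.022, -0.14, 0.16], -35], [1, [0.028, -0.18, 0.16], -42], [1, [0.034, -0.22, 0.16], -49]]}}

```text
time: 42.03
ee_pos: [0.5893, 0.1804, 0.2249]
orientation: [0.287, 0.958, -0.0, 0.0]
wrist_force: [1.1, -0.0, -3.2]
finger_gap: 0.009
grasp_force: 58.9
```

Request:
{"api": "apply_moves", "payload": {"plan": [[1, [0.006, -0.035, 0], -7], [1, [0.012, -0.075, 0], -14], [1, [0.018, -0.115, 0], -21], [1, [0.024, -0.155, 0], -28], [1, [0.03, -0.195, 0], -35], [1, [0.036, -0.235, 0], -42], [1, [0.042, -0.27, 0], -49], [1, [0.048, -0.3, 0], -50], [1, [0.055, -0.325, 0], -50], [1, [0.055, -0.3425, 0], -50], [1, [0.055, -0.3425, -0.03], -50], [1, [0.055, -0.3425, -0.04], -50]]}}

```text
time: 43.03
ee_pos: [0.6437, -0.1612, 0.1816]
orientation: [0.663, 0.748, -0.001, -0.001]
wrist_force: [-1.4, 0.1, -3.7]
finger_gap: 0.0089
grasp_force: 58.7
```

Request:
{"api": "apply_moves", "payload": {"plan": [[1, [0, 0, 0], 0], [1, [0, 0, 0], 0]]}}

```text
time: 43.2
ee_pos: [0.6444, -0.1596, 0.1846]
orientation: [0.662, 0.749, -0.0, -0.001]
wrist_force: [-0.3, 0.3, -1.9]
finger_gap: 0.0091
grasp_force: 58.8
```

```bash
python3 lk.py w15; python3 - <<'E'
from h import *
import pickle
o=arm.get_obs();p=wrist();zt=o["ee_pos"][2]+.027
for r in arm.regions_of(p,"panel")[:2]:
    m=r["region"]
    w=mask_poly(p,m,zt);c0,sz,a=cv2.minAreaRect(w);print(round(r["score"],2),np.round(c0,4),np.round(sz,4),round(a,1),m.sum())
a=cv2.imread("pics/w15.png")
cv2.imwrite("pics/w15c.png",a[60:460,200:560])
# predicted slot mouth
E
```

```text
43.2 [ 0.6444 -0.1596  0.1846] [-0.36  0.35  1.28  0.    1.51 -0.48]
ytool deg 7.02
0.84 [ 0.6408 -0.1276] [0.0101 0.138 ] 7.0 6421
```

View pics/w15.png

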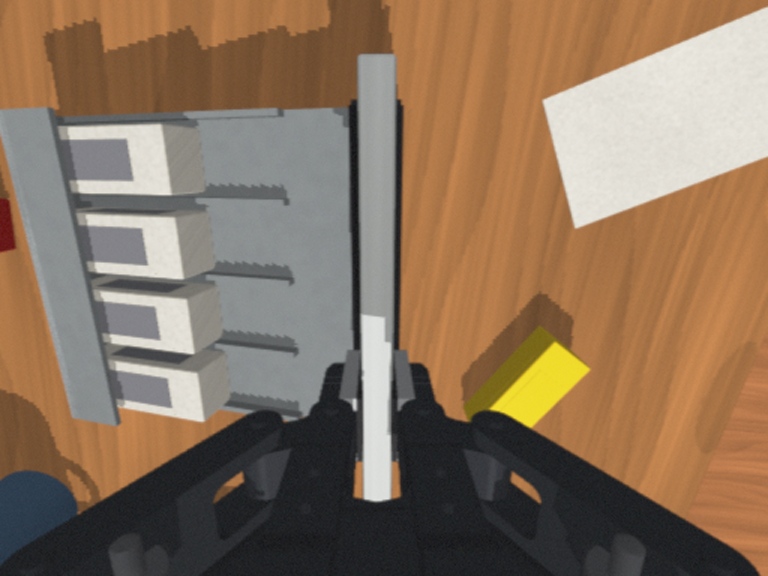

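```bash
python3 - <<'E'
from h import *
import pickle
p=pickle.load(open("w15.pkl","rb"));q=pickle.load(open("w2.pkl","rb"));a=np.array
psi=np.radians(7.0);u=a([np.cos(psi),np.sin(psi)]);v=a([-u[1],u[0]])
def sh(n,p,c,z):
    w=onz(p,a(c)/1.5-.17,z)[:2];print(n,w.round(4),"x %.4f y %.4f"%((w-[.645,-.16])@u,(w-[.645,-.16])@v))
sh("now L",p,(359,55),.2116);sh("now R",p,(396,55),.2116)
sh("slot nearL",p,(350,101),.079);sh("slot nearR",p,(403,101),.079)
sh("start L",q,(373,127),.13);sh("start R",q,(390,127),.13)
sh("start slotL",q,(361,121),.079);sh("start slotR",q,(401,121),.079)
E
```

```text
now L [ 0.6279 -0.0598] x -0.0048 y 0.1015
now R [ 0.6371 -0.0587] x 0.0045 y 0.1015
slot nearL [ 0.6166 -0.0535] x -0.0153 y 0.1092
slot nearR [ 0.6457 -0.0499] x 0.0141 y 0.1092
start L [ 0.6271 -0.061 ] x -0.0057 y 0.1004
start R [ 0.6371 -0.0598] x 0.0044 y 0.1004
start slotL [ 0.6171 -0.054 ] x -0.0148 y 0.1087
start slotR [ 0.6452 -0.0505] x 0.0136 y 0.1087
```

Request:
{"api": "apply_moves", "payload": {"plan": [[1, [-0.0003, -0.001, -0.02], 0], [1, [-0.0003, -0.001, -0.04], 0], [1, [-0.0003, -0.001, -0.05], 0], [1, [-0.0003, -0.001, -0.056], 0], [1, [-0.0003, -0.001, -0.061], 0], [1, [-0.0003, -0.001, -0.064], 0], [1, [-0.0003, -0.001, -0.067], 0]]}}

```text
time: 43.93
ee_pos: [0.6446, -0.1614, 0.1181]
orientation: [0.663, 0.749, 0.0, 0.0]
wrist_force: [-0.2, 0.3, -1.5]
finger_gap: 0.009
grasp_force: 58.9
```

Request:
{"api": "apply_moves", "payload": {"plan": [[1, [0, 0, -0.004], 0], [1, [0, 0, -0.008], 0], [1, [0, 0, -0.011], 0], [1, [0, 0, -0.013], 0], [1, [0, 0, -0.013], 0]]}}

```text
time: 44.35
ee_pos: [0.6442, -0.1612, 0.1039]
orientation: [0.663, 0.749, -0.0, -0.0]
wrist_force: [-0.3, -0.3, -2.8]
finger_gap: 0.009
grasp_force: 58.8
```

Request:
{"api": "apply_moves", "payload": {"plan": [[1, [0, 0, -0.001], 0], [1, [0, 0, -0.002], 0], [1, [0, 0, -0.003], 0], [1, [0, 0, -0.003], 0]]}}

```text
time: 44.68
ee_pos: [0.6447, -0.1613, 0.1031]
orientation: [0.663, 0.749, 0.0, 0.001]
wrist_force: [-4.1, 3.8, 12.3]
finger_gap: 0.009
grasp_force: 61.2
```

Request:
{"api": "apply_moves", "payload": {"plan": [[1, [0, 0, 0.002], 0], [1, [0, 0, 0.002], 0], [-1, [0, 0, 0.002], 0], [-1, [0, 0, 0.002], 0], [-1, [0, 0, 0.002], 0], [-1, [0, 0, 0.002], 0], [-1, [0, 0, 0.002], 0], [-1, [0, 0, 0.002], 0], [-1, [0, 0, 0.03], 0], [-1, [0, 0, 0.06], 0], [-1, [0, 0, 0.1], 0], [-1, [0, 0, 0.13], 0]]}}

```text
time: 45.68
ee_pos: [0.6443, -0.1613, 0.2343]
orientation: [0.663, 0.749, 0.0, 0.001]
wrist_force: [0.6, 0.1, 0.6]
finger_gap: 0.0854
grasp_force: 0.0
```

```bash
python3 - <<'E'
from h import *
o=arm.get_obs();print(np.round(o["ee_pos"],4))
p=wrist();t=arm.snapshot("top")
for r in arm.regions_of(p,"panel")[:1]:
    im=p["color"].astype(int);m=r["region"]&(im.min(2)>150)
    c0,sz,a=cv2.minAreaRect(mask_poly(p,m,.13));print("panel",np.round(c0,4),np.round(sz,4),round(a,1))
for q in ["stamp_top","stamp"]:
  for r in arm.regions_of(t,q)[:2]:
    m=r["region"]&(t["color"].max(2)<90)
    if m.sum()<20: continue
    c0,sz,a=cv2.minAreaRect(mask_poly(t,m,.096));print(q,round(r["score"],2),np.round(r["xy"]),np.round(c0,4),np.round(sz,4),round(a,1))
E
```

```text
[ 0.6443 -0.1613  0.2343]
panel [ 0.6443 -0.16  ] [0.0098 0.1978] 7.0
stamp_top 0.81 [206. 129.] [0.6922 0.0978] [0.041  0.0581] 18.7
stamp 0.58 [205. 133.] [0.6921 0.098 ] [0.0401 0.0579] 20.0
```

Request:
{"api": "apply_moves", "payload": {"plan": [[1, [0.006, 0.035, 0], 0], [1, [0.013, 0.075, 0], 0], [1, [0.02, 0.115, 0], 0], [1, [0.027, 0.155, 0], 0], [1, [0.034, 0.195, 0], 0], [1, [0.041, 0.235, 0], 0], [1, [0.048, 0.259, -0.01], 0], [1, [0.048, 0.259, -0.05], 0], [1, [0.048, 0.259, -0.09], 0], [1, [0.048, 0.259, -0.12], 0], [1, [0.048, 0.259, -0.13], 0], [1, [0.048, 0.259, -0.13], 0]]}}

```text
time: 46.93
ee_pos: [0.6907, 0.0977, 0.0978]
orientation: [0.663, 0.749, -0.002, -0.002]
wrist_force: [-0.0, 0.0, 0.1]
finger_gap: -0.0001
grasp_force: 0.0
```

```bash
python3 - <<'E'
from h import *
p=wrist();print(arm.get_obs()["ee_pos"])
for r in arm.regions_of(p,"stamp_top")[:2]: print(round(r["score"],2),np.round(r["xy"]),r["region"].sum(),onz(p,r["xy"],.096).round(4))
s=arm.snapshot("scene")
for r in arm.regions_of(s,"stamp_top")[:2]: print(round(r["score"],2),np.round(r["xy"]),r["region"].sum(),onz(s,r["xy"],.09).round(4))
E
```

```text
[0.69192451 0.09763541 0.10073213]
0.84 [264. 219.] 3657 [0.6966 0.1143 0.096 ]
0.73 [207. 172.] 631 [ 0.5585 -0.2014  0.09  ]
0.69 [244. 251.] 122 [0.6965 0.1158 0.09  ]
```

Request:
{"api": "apply_moves", "payload": {"plan": [[1, [0, 0, -0.006], 0], [1, [0, 0, -0.01], 0], [1, [0, 0, -0.013], 0], [1, [0, 0, -0.016], 0], [1, [0, 0, -0.018], 0], [1, [0, 0, -0.018], 0]]}}

```text
time: 47.63
ee_pos: [0.6929, 0.0976, 0.0838]
orientation: [0.663, 0.749, 0.001, 0.001]
wrist_force: [3.1, -0.3, 7.4]
finger_gap: 0.0001
grasp_force: 3.9
```

Request:
{"api": "apply_moves", "payload": {"plan": [[1, [0, 0, -0.002], 0], [1, [0, 0, -0.004], 0], [1, [0, 0, -0.004], 0], [1, [0, 0, -0.004], 0]]}}

```text
time: 47.97
ee_pos: [0.6931, 0.0977, 0.0819]
orientation: [0.663, 0.749, 0.001, 0.001]
wrist_force: [-4.0, -0.7, 23.4]
finger_gap: -0.0002
grasp_force: 11.5
```

Request:
{"api": "apply_moves", "payload": {"plan": [[1, [0, 0, 0], 0], [1, [0, 0, 0], 0], [1, [0, 0, 0], 0], [1, [0, 0, 0.01], 0], [1, [0, 0, 0.02], 0], [1, [0, 0, 0.05], 0], [1, [0, 0, 0.09], 0], [1, [0, 0, 0.12], 0], [1, [0, 0, 0.12], 0], [1, [0, 0, 0.12], 0], [1, [0, 0, 0.12], 0], [1, [0, 0, 0.12], 0]]}}

```text
time: 48.97
ee_pos: [0.6918, 0.0977, 0.1979]
orientation: [0.663, 0.749, -0.001, -0.001]
wrist_force: [-0.1, -0.6, 0.4]
finger_gap: -0.0001
grasp_force: 0.0
```

```bash
python3 - <<'E'
from h import *
p=wrist();print(arm.get_obs()["ee_pos"],arm.get_obs()["wrist_force"])
t=arm.snapshot("top");s=arm.snapshot("scene")
for q in ["panel"]:
  for r in arm.regions_of(t,q)[:1]:
    m=r["region"]&(t["color"].min(2)>150);c0,sz,a=cv2.minAreaRect(mask_poly(t,m,.13));print(np.round(c0,4),np.round(sz,4),round(a,1))
for r in arm.regions_of(t,"box1"):
    if np.median(t["color"][r["region"]],0)[2]>150: print(round(r["score"],2),np.round(r["xy"]),r["region"].sum(),onz(t,r["xy"],.06).round(3))
print(arm.sign_off())
E
```

```text
[0.69181545 0.09769333 0.19783103] [-0.9783022   1.49035726  0.37042038]
[ 0.6427 -0.1559] [0.0092 0.1922] 7.0
0.98 [333. 198.] 461 [ 0.511 -0.253  0.06 ]
0.88 [312. 204.] 408 [ 0.495 -0.194  0.06 ]
0.87 [294. 204.] 408 [ 0.496 -0.143  0.06 ]
0.56 [276. 208.] 400 [ 0.486 -0.094  0.06 ]
the job is handed in; nothing more can be done
None
```

The job is handed in at about 49 s: all four cartons are home at the stop, the panel is fully down in its slot, and the stamp was pressed to its stop and released; the sign-off returned no verdict, and I did not measure the stamp head's return.

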